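# Zero the grinder's burr dial and open it five clicks

## Robot

A 6-joint arm with a two-finger parallel gripper is mounted at the origin on a cart in front of the work surface, level with it; the furniture and walls round the work are solid. World frame = base frame: x ahead of the robot, y to its left, z up, the work surface at z = 0. Lengths are in m, angles in rad, forces in N, time in s.
With the tool pointing down it reaches from about 0.35 to 0.875 m from the base axis. Payload 4.2 kg.
Tool frame: the origin (TCP) lies at the very end of the fingers, on their centre line; the grasp point (between the pads) lies 19 mm behind it; y points along the fingers, z is the direction in which the jaws open and shut, and the axes are right-handed (so a half turn about y gives the same grasp; the last joint's range is limited). The gripper opens to 85 mm and grips with 20 to 120 N. Pads are 22 mm wide; open, the fingers measure 114 mm over their backs; the gripper's body (76 mm by 85 mm) begins 54 mm behind the grasp point. The pads swing forward as they close: fully open they stand 13 mm farther back than shut.
Start: joints at [-0.927, 0.385, 0.008, 0, -1.194, -0.259], TCP at [0.235, -0.579, 0.202] pointing down, gripper open.
Joint ranges: [-3.14, 3.14], [-1.21, 2.06], [-1.07, 1.41], [-3.16, 2.05], [-2.99, -0.16], [-3.1, 3.1]. Speed limits (rad/s): [2.79, 2.79, 3.14, 3.14, 3.14, 3.14].

## Interface

Orientations are given as a unit quaternion [x, y, z, w].
In Python, from bench import r gives the robot as it stands.
- The arm moves only by the tool carry_out, never from a script. Its argument "targets" is a list of rows, each a list of 2 entries, a list of its own where there are three numbers: the shift along the tool's x, y, z in units of 50 mm (1.0 is 50 mm), then the turn, a rotation vector about the tool's x, y, z in units of 8 degrees (1.0 is 8 degrees). In form: [[[x, y, z], [wx, wy, wz]], ...]. A call has 1 to 10 rows; each row is the pose to reach, as a shift and turn from the pose commanded when the call began, along the tool's axes at that moment; what a row does not reach only later rows make up. A row lasts 1/8 s, in which the tool goes at most 62.5 mm and 10.7 degrees, less where a joint would pass 70% of its speed; a pose out of reach is approached as far as the arm can. A call with a gripper value outside its range is refused whole. "hand" is the opening, from 0 (shut) to 1 (fully open), set as the call begins (left out, the last holds). The fingers move at their own pace and stop on an object; the grip force is fixed at half the most. Time passes only in rows, so rows that repeat a pose let the fingers close. It gives the time, the measured TCP pose, the force and the opening at its end, in the units of the state.
- r.get_obs(): the state, without advancing time (a new reading comes with each control period).
- r.get_image(name): name is "scene" or "top" or "wrist"; returns the picture (420x560x3 uint8, red, green, blue); there is no depth.
- r.get_calibration(name): a dict with "fovy" (degrees; the focal length in pixels is half the picture's height over the tangent of half this angle, whatever the lens; pixels are square), "cx", "cy" (the principal point, pixels), "k1" (the pictures are not rectified: a ray, as slopes to the right and down, at radius r is drawn at 1 + k1 r^2 times it, then the intrinsics apply), "world_to_cam" (4x4, takes a point from world to camera coordinates); the wrist camera has in their place "mount" (4x4, takes a point from camera to tool coordinates, whose origin is the TCP and whose axes are the tool frame's). Camera axes: x right, y up, looking along -z (the intrinsics and any distortion apply to the point x, -y, -z); pixel columns grow to the right and rows downward; lengths in m; the calibration is good to about 2 mm. A picture is of the moment at which its call begins: read the wrist's pose just before it. get_calibration takes no time and is no camera call.
- r.sign_off(): hands the job in, once; it reports no verdict.
Trained networks look in the newest picture that a camera, given by its name, has taken for a name from the list of things; names that differ only in an ending like _2 or _b are one class to them, and where a whole thing is asked for, a point or a joint stands for the part that bears it (a point fixed in the world has none). Each returns a list of dicts, best first, with "conf" (0 to 1); they miss things now and then, are a little off and sometimes report something else, mostly with a low value. They report only what shows in the picture. A call takes as long as a camera call.
- r.look_for(label, camera): "position" ([row, column] in pixels, amid what is visible of it).
- r.regions_of(label, camera): "mask" (420x560 bool, what is visible of it) and "position" ([row, column] in pixels, amid what is visible of it).
- r.pinpoint(label, camera): "position" ([row, column] in pixels: a listed point, or the origin of a listed thing).
The state is a dict: "clock": time; "joint_pos": joint angles; "joint_velocities": joint speeds; "tau": joint torques, N m; "tool_pos": TCP position; "eef_rot": TCP orientation; "force": force on the tool from outside, world axes, zero at the start; "torque": the same for the moment, N m; "gripper_width": finger opening in m.
Only numpy, scipy, OpenCV 4.12 (cv2) and the standard library are available. Lean on these libraries where they do the work, as an engineer would, in place of code of your own. Each camera call takes 0.05 s, during which the arm holds its last target.

## Task

Set the small grinder to its medium grind: turn the dial on top of it clockwise (seen from above) until the burrs meet and it will go no further, then turn it back counter-clockwise exactly five clicks and let go. Feel for the stop gently, so that the grinder is neither dragged nor twisted round on the worktop, and leave the two jars beside it where they stand.

Things in the scene. Friction and masses are not known exactly. Their poses are not given: they have to be found in the camera images.
- grinder: small burr grinder, grey housing on a steel foot plate, 215 x 150 mm from above, flat deck 150 mm above the worktop. Origin: underside, between the four rubber feet; the plate reaches from x = -92 to +122 mm. x axis: from the dial (front) to the round black hopper lid (rear); z up. The dial's axis is vertical at x = -30, y = 0; the lid (72 mm wide, 22 mm above the deck) is centred at x = +82 mm
- grinder_rear (a point): middle of the grinder's rear deck edge, 150 mm above the worktop; shows whether the grinder has been twisted round. The grinder weighs about 2.8 kg and stands loose on its feet: a sideways push of about 15 N or a twist of about 1 N m on the dial can shift it
- dial_grip (a point): middle of the black dial's upright bar grip, on the dial's axis, 177 mm above the worktop. The bar is 14 mm thick, 55 mm long, 30 mm high, and stands on a round skirt 68 mm in diameter whose top is 163 mm above the worktop. Turns with the dial: x along the bar towards its end with the white pointer line, z up. Clockwise from above closes, counter-clockwise opens
- dial_mark (a point): point inside the dial, 20 mm from its axis towards the pointer. One click is 18 degrees (20 a turn, like the ticks round the dial); passing one takes 0.25 N m, and let go, the dial springs into the nearest click. The stop is hard and is itself a click seat. The start is 6 to 10 clicks counter-clockwise of it; where it lies is unmarked, differs each time by over 90 degrees, and must be felt
- jar_sugar: sugar jar with dark lid, 90 mm in diameter, 140 mm high, bystander; origin at the centre of its underside
- jar_2: squat jar with a green lid, 60 mm in diameter, 85 mm high, bystander; origin at the centre of its underside

How it is judged:
By the outcome, as a careful person would: the job done as asked, in the order asked, and still so for the second after the job is handed in, with the robot touching nothing.
It also fails if it takes over 72 s, if anything falls off the work surface, if the arm or the gripper's body presses on something with over 40 N, if the wrist force passes 120 N, or if a joint passes its speed limit or range.

## Working session

There is one attempt and no reset: what is moved stays moved. The work goes in short steps, Python scripts to look and compute and a tool call to move; the robot and the scene stay as the last step left them, time stands still between calls to the robot, and variables do not carry over. Pictures are saved under pics/ and viewed, and the job is handed in when it is done.

Besides the shell and the picture viewer there is one more tool, called after "Request:" in YAML: its name, and indented under it one key for each argument. carry_out: Moves the arm, as the interface text tells. Its arguments: {"type":"object","properties":{"targets":{"type":"array","items":{"type":"array"}},"hand":{"type":"number"}},"required":["targets"]}

```bash
mkdir -p pics; ls
cat > h.py <<'E'
import numpy as np, cv2
from bench import r
from scipy.spatial.transform import Rotation as R
def cam(name,obs=None):
    c=r.get_calibration(name)
    f=210/np.tan(np.radians(c['fovy'])/2)
    K=np.array([[f,0,c['cx']],[0,f,c['cy']],[0,0,1.]])
    if 'world_to_cam' in c: W=np.array(c['world_to_cam'])
    else:
        T=np.eye(4);T[:3,:3]=R.from_quat(obs['eef_rot']).as_matrix();T[:3,3]=obs['tool_pos']
        W=np.linalg.inv(T@np.array(c['mount']))
    return K,c['k1'],W
def atz(name,rc,z,obs=None):
    K,k1,W=cam(name,obs)
    p=cv2.undistortPoints(np.array([[[rc[1],rc[0]]]],float),K,np.array([k1,0,0,0.]))[0,0]
    d=np.array([p[0],-p[1],-1.]); C=np.linalg.inv(W); d=C[:3,:3]@d; o=C[:3,3]
    return o+d*(z-o[2])/d[2]
def proj(name,P,obs=None):
    K,k1,W=cam(name,obs); q=W[:3,:3]@np.array(P)+W[:3,3]
    u=np.array([q[0],-q[1]])/-q[2]; u=u*(1+k1*(u@u))
    return K[1,1]*u[1]+K[1,2],K[0,0]*u[0]+K[0,2]
def save(n,im): cv2.imwrite('pics/'+n,im[:,:,::-1])
E
python3 - <<'E'
from h import *
o=r.get_obs(); print({k:np.round(v,3) for k,v in o.items()})
for c in ['top','scene','wrist']:
    save(c+'0.png',r.get_image(c))
    for l,z in [('grinder',0),('grinder_rear',.15),('dial_grip',.177),('dial_mark',.17),('jar_sugar',0),('jar_2',0)]:
        for d in r.pinpoint(l,c)[:2]:
            print(c,l,round(d['conf'],2),np.round(d['position']),np.round(atz(c,d['position'],z,o),4))
print(r.get_obs()['clock'])
E
```

```text
pics
{'clock': np.float64(0.0), 'joint_pos': array([-9.270e-01,  3.860e-01,  7.000e-03, -1.000e-03, -1.194e+00,
       -2.590e-01]), 'joint_velocities': array([ 0.001, -0.001,  0.001,  0.001, -0.   , -0.   ]), 'tau': array([ 0.0000e+00, -3.9229e+01,  1.8840e+01,  4.1860e+00, -5.0000e-03,
        0.0000e+00]), 'tool_pos': array([ 0.234, -0.579,  0.201]), 'eef_rot': array([-0.693, -0.135,  0.135,  0.695]), 'force': array([ 0.43 ,  0.302, -0.272]), 'torque': array([ 0.034,  0.014, -0.012]), 'gripper_width': np.float64(0.086)}
top grinder 0.6 [211. 384.] [0.5418 0.0169 0.    ]
top grinder 0.39 [217. 398.] [ 0.5314 -0.0136  0.    ]
top grinder_rear 0.85 [141. 372.] [0.6464 0.0732 0.15  ]
top dial_mark 0.68 [216. 397.] [0.4967 0.0239 0.17  ]
top jar_sugar 0.83 [191. 202.] [0.5547 0.4209 0.    ]
top jar_2 0.77 [282. 246.] [0.3635 0.3051 0.    ]
scene grinder 0.68 [225. 361.] [0.543  0.0171 0.    ]
scene grinder 0.19 [281. 189.] [0.5436 0.4264 0.    ]
scene grinder_rear 0.75 [156. 321.] [0.6359 0.0764 0.15  ]
scene grinder_rear 0.18 [280. 189.] [0.3832 0.4562 0.15  ]
scene dial_grip 0.89 [162. 382.] [0.5147 0.0056 0.177 ]
scene dial_mark 0.87 [185. 380.] [0.4497 0.0568 0.17  ]
scene jar_sugar 0.67 [278. 188.] [0.5537 0.4246 0.    ]
scene jar_2 0.8 [320. 285.] [0.367  0.3029 0.    ]
1.05
```

View pics/top0.png

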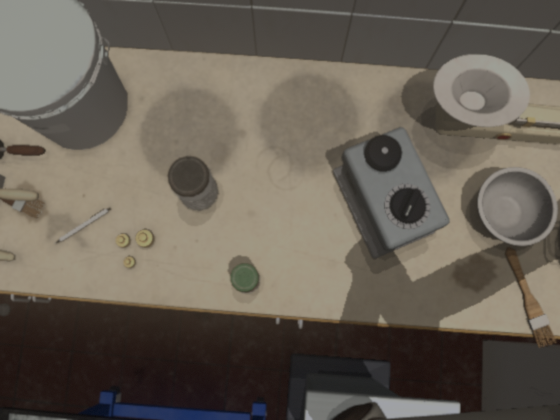

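View pics/scene0.png

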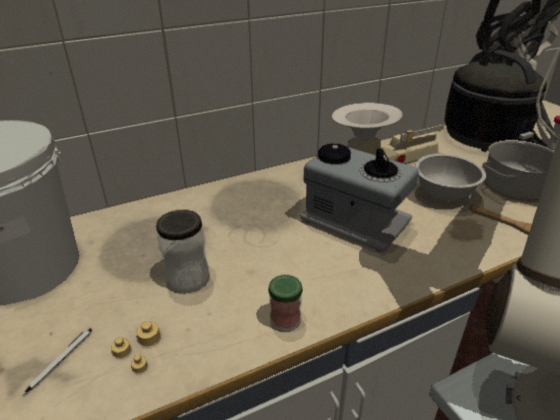

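Run:
```python
from h import *
im=cv2.imread('pics/top0.png')
cv2.imwrite('pics/topc.png',cv2.resize(im[120:260,330:460],None,fx=4.2,fy=4.2,interpolation=cv2.INTER_CUBIC))
for rc,z in [((206,407),.163),((154,383),.172),((203,411),.19),((213,405),.19)]: print(atz('top',rc,z))
o=r.get_obs();print(R.from_quat(o['eef_rot']).as_matrix().round(3))
print(r.get_calibration('wrist'))
```

```text
[0.51874756 0.00467276 0.163     ]
[0.61398052 0.05526716 0.172     ]
[0.51864221 0.0037264  0.19      ]
[0.49914671 0.01414731 0.19      ]
[[ 0.927 -0.    -0.375]
 [ 0.375 -0.     0.927]
 [-0.    -1.    -0.   ]]
{'fovy': 63.627675185351485, 'cx': 283.49266989264726, 'cy': 209.49158854734205, 'k1': 0.028393908693160688, 'mount': array([[-7.48108969e-04, -9.54148231e-01, -2.99333581e-01,
        -7.56911906e-02],
       [ 9.09995761e-04,  2.99332892e-01, -9.54148307e-01,
        -1.72599439e-01],
       [ 9.99999306e-01, -9.86199197e-04,  6.44337225e-04,
        -7.38472009e-04],
       [ 0.00000000e+00,  0.00000000e+00,  0.00000000e+00,
         1.00000000e+00]])}
```

View pics/topc.png

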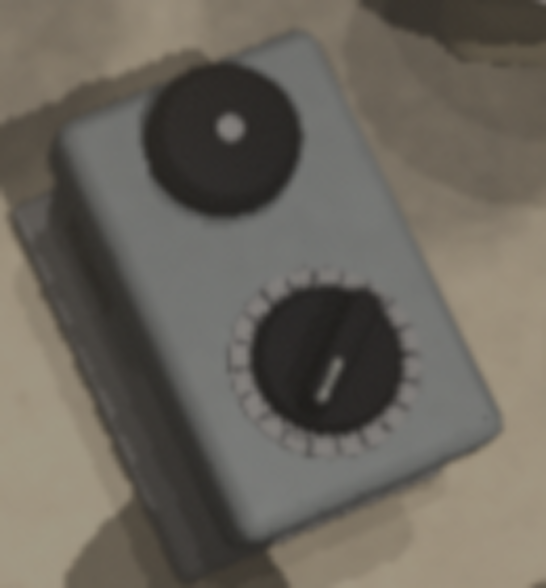

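Request:
carry_out:
  targets:
    - [[0,-1.2,0],[0,-1.2,0]]
    - [[0.6,-2,0.5],[0,-2.4,0]]
    - [[1.4,-2,1.3],[0,-3.6,0]]
    - [[2.2,-2,2.0],[0,-4.8,0]]
    - [[3.0,-2,2.7],[0,-6,0]]
    - [[3.8,-2,3.4],[0,-7.2,0]]
    - [[4.6,-2,4.2],[0,-8.4,0]]
    - [[5.4,-2,4.9],[0,-9.6,0]]
    - [[6.2,-2,5.6],[0,-10.8,0]]
    - [[7.0,-2,6.3],[0,-12,0]]

```text
clock: 2.3
tool_pos: [0.4413, -0.1542, 0.302]
eef_rot: [0.363, 0.607, -0.607, -0.362]
force: [1.5, -0.2, -0.9]
gripper_width: 0.0855
```

Request:
carry_out:
  targets:
    - [[0.7,0,-1],[0,-1.2,0]]
    - [[1.4,0,-1.9],[0,-2.4,0]]
    - [[2.13,0,-2.85],[0,-3.6,0]]
    - [[2.13,0,-2.85],[0,-4.4,0]]
    - [[2.13,0,-2.85],[0,-4.4,0]]
    - [[2.13,0,-2.85],[0,-4.4,0]]

```text
clock: 3.05
tool_pos: [0.5163, 0.0046, 0.3018]
eef_rot: [0.164, 0.688, -0.688, -0.164]
force: [1.2, -0.6, 0.0]
gripper_width: 0.0855
```

Run:
```python
from h import *
o=r.get_obs(); print({k:np.round(v,3) for k,v in o.items()})
save('w1.png',r.get_image('wrist'))
for l,z in [('grinder_rear',.15),('dial_grip',.177),('dial_mark',.17)]:
    for d in r.pinpoint(l,'wrist')[:2]:
        print(l,round(d['conf'],2),np.round(d['position']),np.round(atz('wrist',d['position'],z,o),4))
    for d in r.regions_of(l,'wrist')[:1]:
        print('mask',np.round(d['position']),d['mask'].sum())
```

```text
{'clock': np.float64(3.05), 'joint_pos': array([ 0.324,  0.14 , -0.077,  0.   , -1.354,  0.778]), 'joint_velocities': array([-0.008, -0.004, -0.   ,  0.002,  0.   ,  0.007]), 'tau': array([ 2.8500e-01, -2.7100e+01,  1.9812e+01,  4.3880e+00,  7.0000e-03,
       -3.0000e-03]), 'tool_pos': array([0.516, 0.005, 0.302]), 'eef_rot': array([ 0.164,  0.688, -0.688, -0.164]), 'force': array([ 1.223, -0.63 ,  0.002]), 'torque': array([0.039, 0.008, 0.025]), 'gripper_width': np.float64(0.085)}
grinder_rear 0.59 [ 86. 148.] [0.6533 0.071  0.15  ]
mask [143. 243.] 31427
dial_grip 0.87 [186. 284.] [0.5218 0.0008 0.177 ]
mask [178. 285.] 4188
mask [178. 283.] 3995
```

View pics/w1.png

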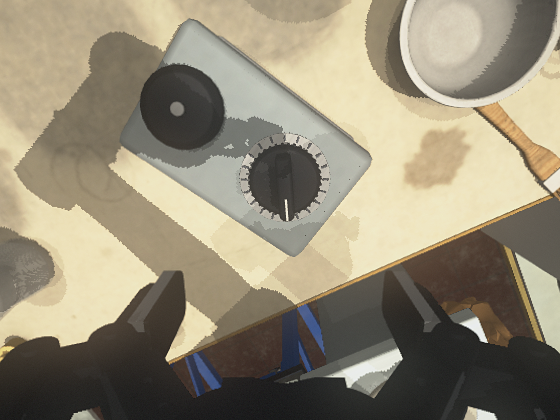

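Run:
```python
from h import *
im=cv2.imread('pics/w1.png')
cv2.imwrite('pics/w1c.png',cv2.resize(im[125:230,230:340],None,fx=5.5,fy=5.5,interpolation=cv2.INTER_CUBIC))
o=r.get_obs()
for rc,z in [((221,287),.193),((199,285.3),.193),((143,182),.15)]: print(atz('wrist',rc,z,o).round(4))
def ov(cx,cy,yaw,name):
    im2=cv2.resize(im,None,fx=5,fy=5,interpolation=cv2.INTER_CUBIC)
    def line(P,col):
        p=np.array([proj('wrist',q,o)[::-1] for q in P]); p=(p+.5)*5
        cv2.polylines(im2,[p.round().astype(int).reshape(-1,1,2)],True,col,1)
    t=np.linspace(0,2*np.pi,60)
    line([(cx+.034*np.cos(a),cy+.034*np.sin(a),.163) for a in t],(0,0,255))
    c,s=np.cos(yaw),np.sin(yaw)
    for z,col in((.193,(0,255,0)),):
        line([(cx+c*a-s*b,cy+s*a+c*b,z) for a,b in((.0275,.007),(.0275,-.007),(-.0275,-.007),(-.0275,.007))],col)
    line([(cx,cy,.193),(cx+.0275*c,cy+.0275*s,.193)],(255,0,0))
    cv2.imwrite('pics/'+name,im2[625:1150,1150:1700])
ov(.5195,.0035,np.radians(153),'ov1.png')
```

```text
[0.4962 0.0114 0.193 ]
[0.5148 0.0037 0.193 ]
[0.5968 0.0712 0.15  ]
```

View pics/w1c.png

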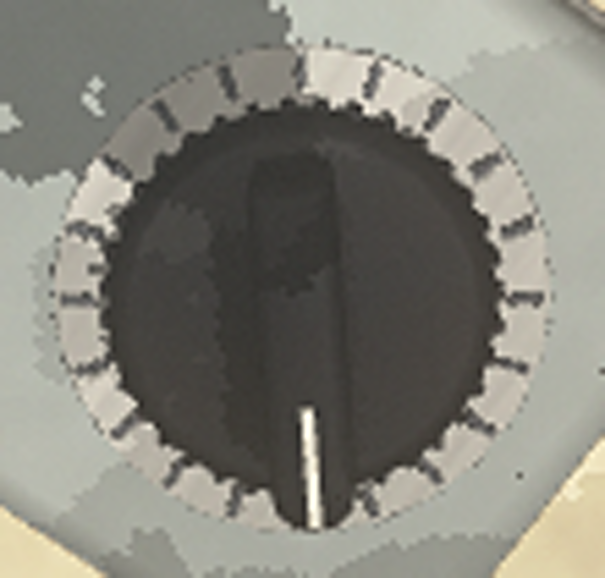

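View pics/ov1.png

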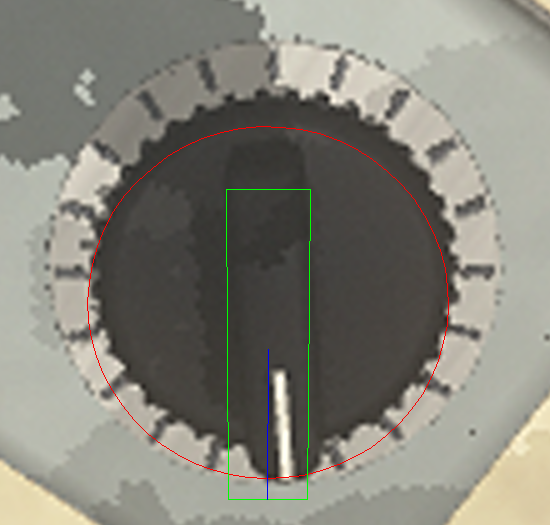

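```bash
cat >> h.py <<'E'
def ov(cam_,im,o,cx,cy,yaw,name,box,fx=5):
    im2=cv2.resize(im[:,:,::-1],None,fx=fx,fy=fx,interpolation=cv2.INTER_CUBIC)
    def line(P,col):
        p=np.array([proj(cam_,q,o)[::-1] for q in P]); p=(p+.5)*fx
        cv2.polylines(im2,[p.round().astype(int).reshape(-1,1,2)],True,col,1)
    t=np.linspace(0,2*np.pi,60)
    for rr,z,col in((.034,.163,(0,0,255)),(.034,.150,(0,255,255)),(.0425,.150,(255,255,0))):
        line([(cx+rr*np.cos(a),cy+rr*np.sin(a),z) for a in t],col)
    c,s=np.cos(yaw),np.sin(yaw)
    line([(cx+c*a-s*b,cy+s*a+c*b,.193) for a,b in((.0275,.007),(.0275,-.007),(-.0275,-.007),(-.0275,.007))],(0,255,0))
    line([(cx,cy,.193),(cx+.0275*c,cy+.0275*s,.193)],(255,0,0))
    a,b,c2,d=[v*fx for v in box]
    cv2.imwrite('pics/'+name,im2[a:b,c2:d])
E
python3 - <<'E'
from h import *
o=r.get_obs()
print(atz('wrist',(176.3,283.9),.150,o))
im=cv2.imread('pics/w1.png')[:,:,::-1]
ov('wrist',im,o,.5225,.0000,np.radians(157),'ov2.png',(125,230,230,340))
im=cv2.imread('pics/top0.png')[:,:,::-1]
ov('top',im,None,.5225,.0000,np.radians(157),'ov3.png',(170,240,370,440),7)
E
```

```text
[ 5.25092303e-01 -2.17542308e-04  1.50000000e-01]
```

View pics/ov2.png

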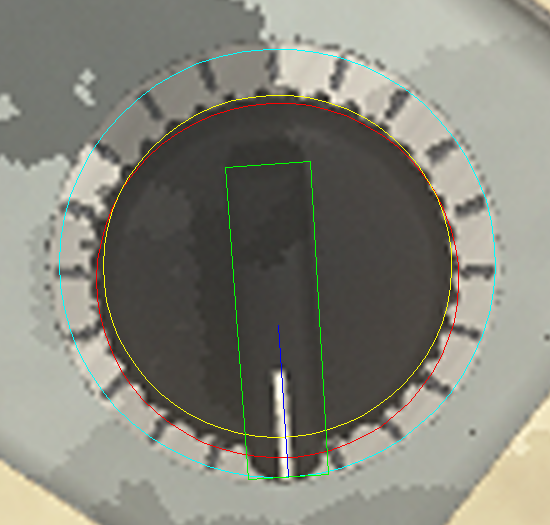

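View pics/ov3.png

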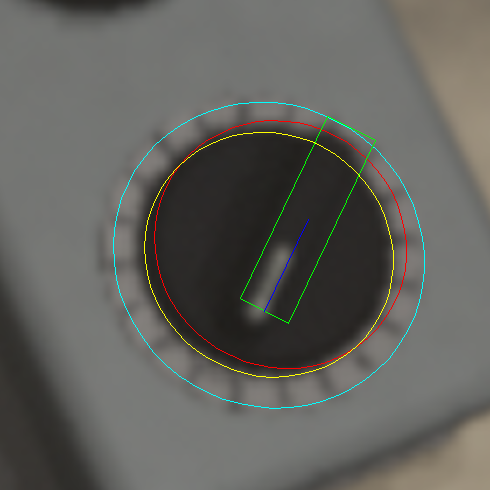

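Request:
carry_out:
  targets:
    - [[-0.14,0.7,0.01],[0,-0.48,0]]
    - [[-0.14,1.5,0.01],[0,-0.48,0]]
    - [[-0.14,2.2,0.01],[0,-0.48,0]]
    - [[-0.14,2.66,0.01],[0,-0.48,0]]
    - [[-0.14,2.66,0.01],[0,-0.48,0]]
    - [[-0.14,2.66,0.01],[0,-0.48,0]]
  hand: 0.55

```text
clock: 4.15
tool_pos: [0.5234, 0.0015, 0.1698]
eef_rot: [0.141, 0.693, -0.693, -0.14]
force: [-1.1, 0.1, 0.3]
gripper_width: 0.0469
```

Run:
```python
from h import *
o=r.get_obs(); print({k:np.round(v,3) for k,v in o.items()})
save('w2.png',r.get_image('wrist'));save('t2.png',r.get_image('top'))
```

```text
{'clock': np.float64(4.15), 'joint_pos': array([ 3.140e-01,  2.380e-01, -2.900e-01,  1.000e-03, -1.041e+00,
        8.570e-01]), 'joint_velocities': array([ 0.002, -0.011,  0.01 , -0.002,  0.004,  0.001]), 'tau': array([-2.7000e-02, -2.9569e+01,  1.7052e+01,  3.8000e+00, -1.5000e-02,
       -1.0000e-03]), 'tool_pos': array([0.523, 0.002, 0.17 ]), 'eef_rot': array([ 0.141,  0.693, -0.693, -0.14 ]), 'force': array([-1.068,  0.133,  0.289]), 'torque': array([-0.014,  0.006, -0.068]), 'gripper_width': np.float64(0.047)}
```

View pics/w2.png

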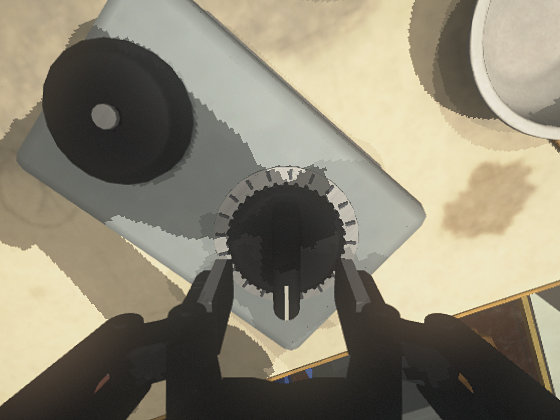

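Run:
```python
from h import *
o=r.get_obs()
print(proj('wrist',o['tool_pos'],o), R.from_quat(o['eef_rot']).as_matrix().round(3).tolist())
im=cv2.imread('pics/w2.png')[:,:,::-1]
ov('wrist',im,o,.5225,.001,np.radians(157),'ov4.png',(150,340,200,375),3)
im=cv2.imread('pics/t2.png')[:,:,::-1]
ov('top',im,None,.5225,.001,np.radians(157),'ov5.png',(160,250,360,450),6)
```

```text
(np.float64(250.1052888615025), np.float64(283.3166292338169)) [[-0.921, 0.003, -0.389], [0.389, 0.001, -0.921], [-0.002, -1.0, -0.002]]
```

View pics/ov4.png

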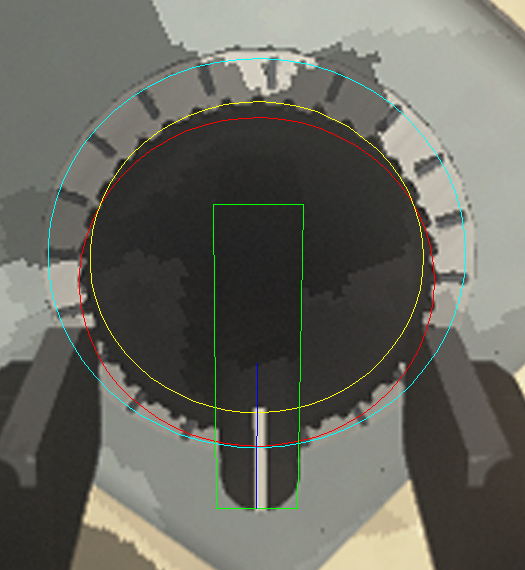

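Request:
carry_out:
  targets:
    - [[0,0.04,0],[0,0,0]]
    - [[0,0.04,0],[0,0,0]]
    - [[0,0.04,0],[0,0,0]]
    - [[0,0.04,0],[0,0,0]]
  hand: 0.23

```text
clock: 4.75
tool_pos: [0.5225, 0.0015, 0.1667]
eef_rot: [0.14, 0.693, -0.693, -0.14]
force: [-0.4, -0.3, -0.3]
gripper_width: 0.0194
```

Run:
```python
from h import *
o=r.get_obs(); print({k:np.round(o[k],3) for k in('tool_pos','force','torque','gripper_width')})
im=r.get_image('wrist');save('w3.png',im)
cv2.imwrite('pics/w3c.png',cv2.resize(im[160:340,200:370,::-1],None,fx=3.3,fy=3.3,interpolation=cv2.INTER_CUBIC)*1)
```

```text
{'tool_pos': array([0.523, 0.001, 0.167]), 'force': array([-0.374, -0.261, -0.325]), 'torque': array([-0.052, -0.05 ,  0.013]), 'gripper_width': np.float64(0.019)}
```

View pics/w3c.png

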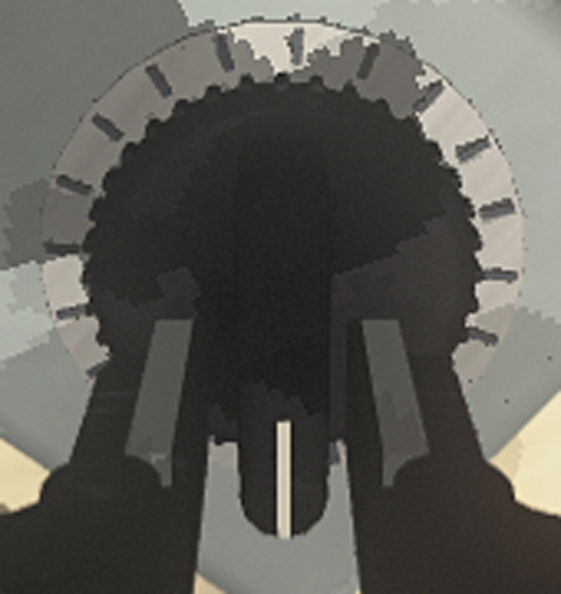

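Request:
carry_out:
  targets:
    - [[0,0,0.02],[0,0,0]]
    - [[0,0,0.02],[0,0,0]]
    - [[0,0,0.02],[0,0,0]]
  hand: 0.19

```text
clock: 5.18
tool_pos: [0.5221, 0.0005, 0.1666]
eef_rot: [-0.14, -0.693, 0.693, 0.14]
force: [0.6, -0.1, -0.2]
gripper_width: 0.0164
```

Request:
carry_out:
  targets:
    - [[0,0,0],[0,0,0]]
    - [[0,0,0],[0,0,0]]
    - [[0,0,0],[0,0,0]]
  hand: 0.1

```text
clock: 5.55
tool_pos: [0.5221, 0.0006, 0.1666]
eef_rot: [0.14, 0.693, -0.693, -0.14]
force: [-0.1, 0.1, 0.5]
gripper_width: 0.0084
```

```bash
cat > st.py <<'E'
from h import *
o=r.get_obs(); M=R.from_quat(o['eef_rot']).as_matrix()
yaw=np.degrees(np.arctan2(M[1,2],M[0,2]))%360
print('clk',o['clock'],'yaw %.2f'%yaw,'pos',o['tool_pos'].round(4),'F',o['force'].round(2),'Ft(xyz tool)',(M.T@o['force']).round(2),'T',o['torque'].round(3),'w',round(float(o['gripper_width']),4),'q6',round(float(o['joint_pos'][5]),3),'tau6',round(float(o['tau'][5]),3))
E
python3 st.py
```

```text
clk 5.55 yaw 247.09 pos [0.5221 0.0006 0.1666] F [-0.11  0.08  0.52] Ft(xyz tool) [ 0.13 -0.52 -0.03] T [-0.011 -0.046 -0.01 ] w 0.0084 q6 0.859 tau6 -0.0
```

Run:
```python
from h import *
im=r.get_image('wrist');save('w4.png',im)
cv2.imwrite('pics/w4c.png',cv2.convertScaleAbs(cv2.resize(im[160:340,200:370,::-1],None,fx=3.3,fy=3.3,interpolation=cv2.INTER_CUBIC),alpha=2))
save('s4.png',r.get_image('scene')[110:240,290:450].repeat(4,0).repeat(4,1))
```

```text
(no output)
```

View pics/w4c.png

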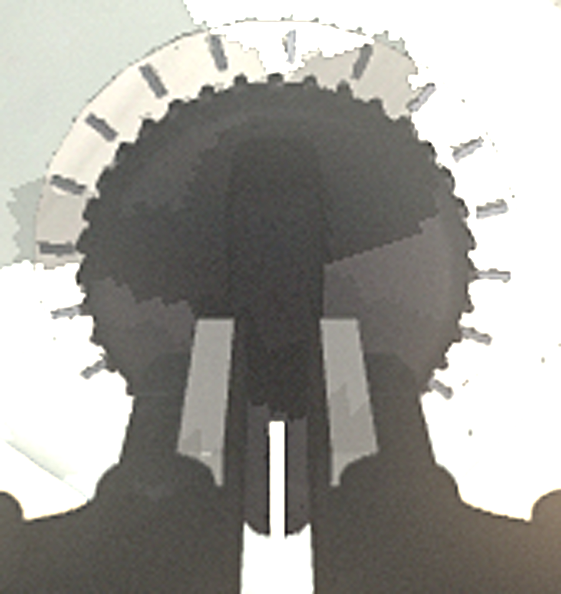

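View pics/s4.png

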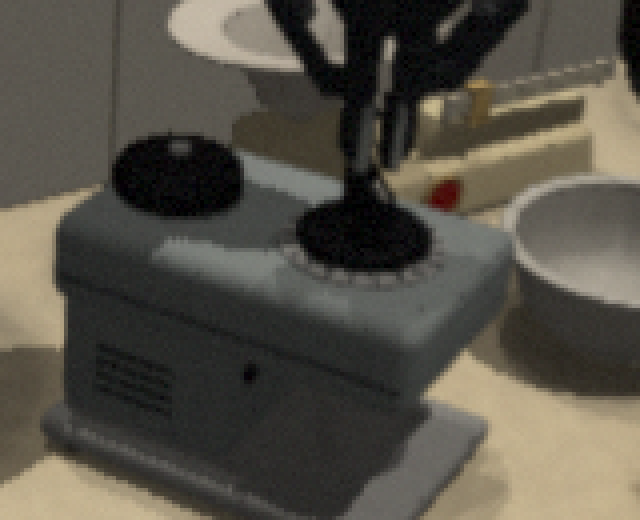

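Request:
carry_out:
  targets:
    - [[0,0,0],[0,0,0]]
    - [[0,0,0],[0,0,0]]
    - [[0,0,0],[0,0,0]]
  hand: 0

```text
clock: 6.02
tool_pos: [0.5221, 0.0006, 0.1666]
eef_rot: [0.14, 0.693, -0.693, -0.14]
force: [-0.4, -0.8, 0.4]
gripper_width: -0.0002
```

```bash
python3 st.py
python3 - <<'E'
from h import *
im=r.get_image('wrist')
cv2.imwrite('pics/w5c.png',cv2.convertScaleAbs(cv2.resize(im[160:340,200:370,::-1],None,fx=3.3,fy=3.3,interpolation=cv2.INTER_CUBIC),alpha=2))
E
```

```text
clk 6.025 yaw 247.08 pos [0.5221 0.0006 0.1666] F [-0.4  -0.79  0.38] Ft(xyz tool) [ 0.06 -0.38  0.88] T [ 0.007 -0.005  0.03 ] w -0.0002 q6 0.859 tau6 0.0
```

View pics/w5c.png

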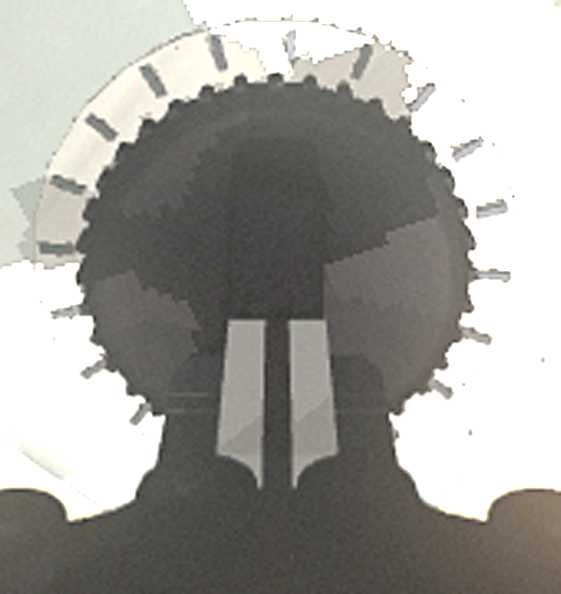

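Run:
```python
from h import *
o=r.get_obs(); M=R.from_quat(o['eef_rot']).as_matrix()
for x in(-.011,0,.011):
  print(x,[(y,tuple(round(v) for v in proj('wrist',o['tool_pos']+M@[x,y,0],o))) for y in(0,-.013,-.02,-.03,-.04)])
for w in (.011,):print([proj('wrist',o['tool_pos']+M@[-.011,y,s*.011],o) for y in (0,-.03) for s in(-1,1)])
im=r.get_image('scene'); cv2.imwrite('pics/s5.png',cv2.resize(im[90:200,320:440,::-1],None,fx=5,fy=5,interpolation=cv2.INTER_CUBIC))
print([proj('scene',o['tool_pos']+M@[0,y,0]) for y in (0,-.03)],[proj('scene',[.5221,.0006,z]) for z in(.163,.193)])
for l in ('dial_grip','dial_mark','grinder_rear'):print(l,r.pinpoint(l,'scene')[:1])
```

```text
-0.011 [(0, (232, 283)), (-0.013, (241, 283)), (-0.02, (246, 283)), (-0.03, (255, 283)), (-0.04, (265, 283))]
0 [(0, (250, 283)), (-0.013, (260, 283)), (-0.02, (267, 283)), (-0.03, (277, 283)), (-0.04, (288, 283))]
0.011 [(0, (268, 283)), (-0.013, (279, 283)), (-0.02, (286, 283)), (-0.03, (297, 283)), (-0.04, (309, 283))]
[(np.float64(231.56124816185002), np.float64(263.1556366834418)), (np.float64(231.57831213394402), np.float64(303.4974456735307)), (np.float64(255.097891822691), np.float64(259.4627580587637)), (np.float64(255.11489002750693), np.float64(307.2276331229097))]
[(np.float64(163.88035120886258), np.float64(380.723334698923)), (np.float64(150.9337035488814), np.float64(382.4131774821475))] [(np.float64(165.4219122513491), np.float64(380.52390360357117)), (np.float64(152.5299576252005), np.float64(382.206388208533))]
dial_grip [{'position': [164.8, 383.0], 'conf': 0.62}]
dial_mark [{'position': [186.4, 381.8], 'conf': 0.66}]
grinder_rear [{'position': [156.0, 323.6], 'conf': 0.94}]
```

View pics/s5.png

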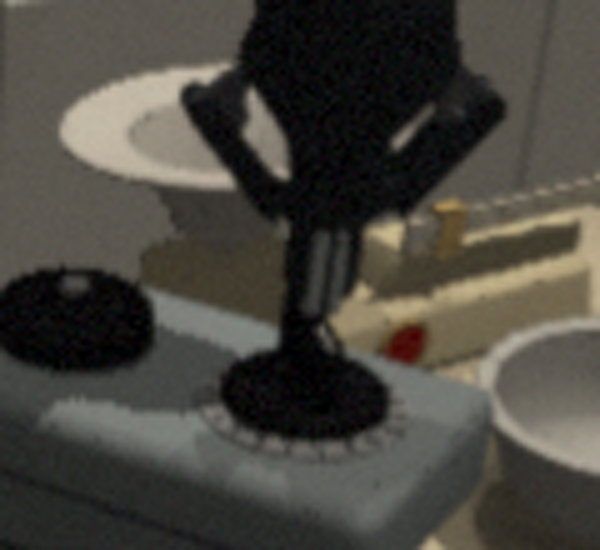

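Request:
carry_out:
  targets:
    - [[0,0,0],[0,0,0]]
    - [[0,0,0],[0,0,0]]
    - [[0,0.03,0],[0,0,0]]
    - [[0,0.06,0],[0,0,0]]
    - [[0,0.1,0],[0,0,0]]
    - [[0,0.1,0],[0,0,0]]
  hand: 0.45

```text
clock: 7.02
tool_pos: [0.5219, 0.0005, 0.1613]
eef_rot: [-0.14, -0.693, 0.693, 0.141]
force: [-0.5, -0.1, -0.2]
gripper_width: 0.0387
```

Request:
carry_out:
  targets:
    - [[0,0.06,0],[0,0,0]]
    - [[0,0.12,0],[0,0,0]]
    - [[0,0.18,0],[0,0,0]]
    - [[0,0.18,0],[0,0,0]]

```text
clock: 7.52
tool_pos: [0.5219, 0.0005, 0.1522]
eef_rot: [-0.14, -0.693, 0.693, 0.141]
force: [0.2, 0.3, -0.6]
gripper_width: 0.0386
```

```bash
python3 st.py
python3 - <<'E'
from h import *
im=r.get_image('wrist')
cv2.imwrite('pics/w6c.png',cv2.convertScaleAbs(cv2.resize(im[160:340,200:370,::-1],None,fx=3.3,fy=3.3,interpolation=cv2.INTER_CUBIC),alpha=2))
im=r.get_image('scene'); cv2.imwrite('pics/s6.png',cv2.convertScaleAbs(cv2.resize(im[90:200,320:440,::-1],None,fx=5,fy=5,interpolation=cv2.INTER_CUBIC),alpha=2.5))
E
```

```text
clk 7.525 yaw 247.08 pos [5.219e-01 5.000e-04 1.522e-01] F [ 0.15  0.32 -0.64] Ft(xyz tool) [-0.02  0.64 -0.36] T [ 0.006 -0.005  0.013] w 0.0386 q6 0.859 tau6 -0.0
```

View pics/w6c.png

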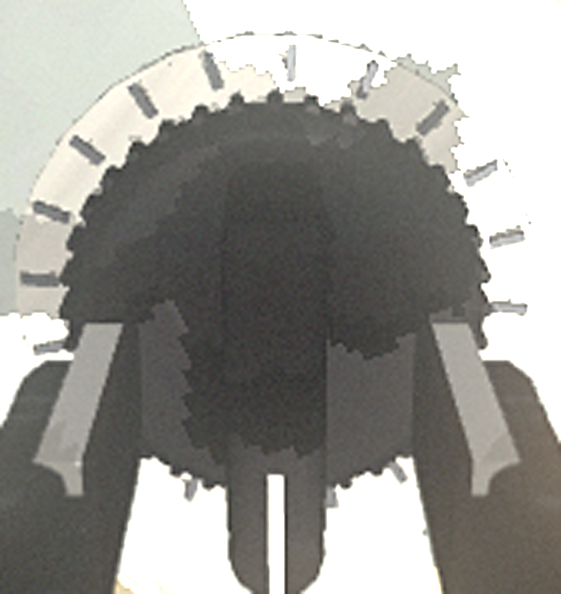

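View pics/s6.png

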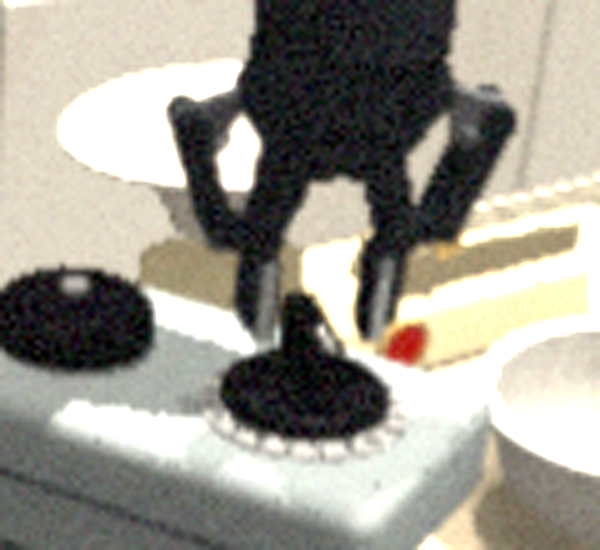

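Request:
carry_out:
  targets:
    - [[0,0.05,0],[0,0,0]]
    - [[0,0.1,0],[0,0,0]]
    - [[0,0.16,0],[0,0,0]]
    - [[0,0.16,0],[0,0,0]]
  hand: 0.25

```text
clock: 8.12
tool_pos: [0.5219, 0.0005, 0.1442]
eef_rot: [-0.14, -0.693, 0.693, 0.141]
force: [0.7, 0.4, 0.5]
gripper_width: 0.0215
```

```bash
python3 st.py
python3 - <<'E'
from h import *
im=r.get_image('wrist')
cv2.imwrite('pics/w7c.png',cv2.convertScaleAbs(cv2.resize(im[160:340,200:370,::-1],None,fx=3.3,fy=3.3,interpolation=cv2.INTER_CUBIC),alpha=2))
im=r.get_image('scene'); cv2.imwrite('pics/s7.png',cv2.convertScaleAbs(cv2.resize(im[90:200,320:440,::-1],None,fx=5,fy=5,interpolation=cv2.INTER_CUBIC),alpha=2.5))
E
```

```text
clk 8.125 yaw 247.08 pos [5.219e-01 5.000e-04 1.442e-01] F [0.65 0.43 0.51] Ft(xyz tool) [-0.44 -0.51 -0.65] T [ 0.006  0.018 -0.027] w 0.0215 q6 0.859 tau6 -0.0
```

View pics/w7c.png

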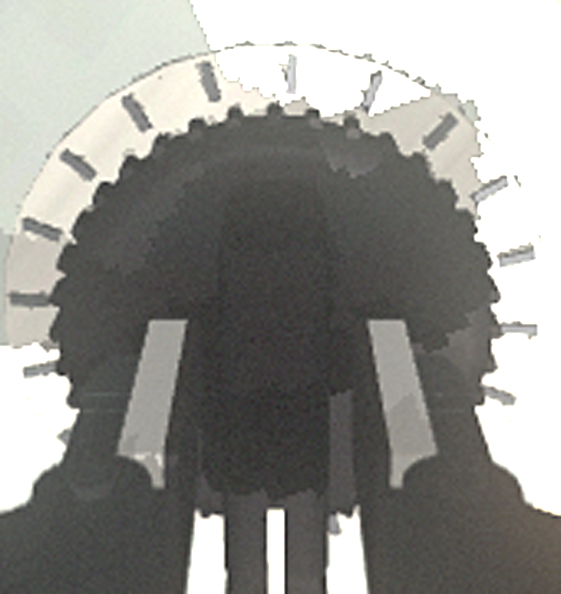

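View pics/s7.png

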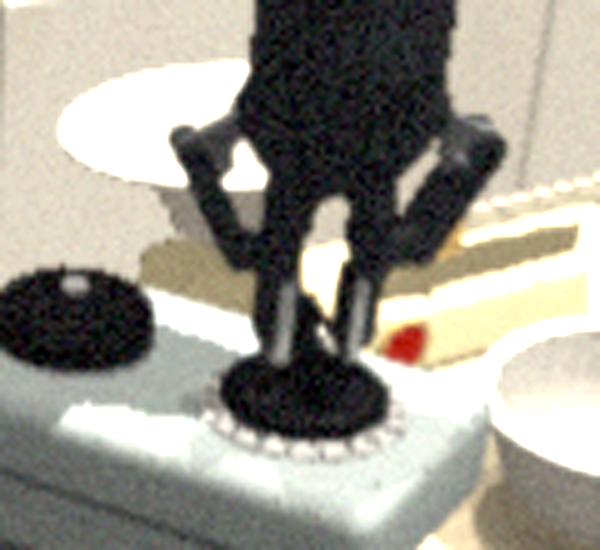

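Request:
carry_out:
  targets:
    - [[0,0.05,0],[0,0,0]]
    - [[0,0.1,0],[0,0,0]]
    - [[0,0.1,0],[0,0,0]]
  hand: 0.2

```text
clock: 8.6
tool_pos: [0.5219, 0.0005, 0.1393]
eef_rot: [-0.14, -0.693, 0.693, 0.141]
force: [0.6, 0.0, -0.3]
gripper_width: 0.0173
```

Request:
carry_out:
  targets:
    - [[0,0,0],[0,0,0]]
    - [[0,0,0],[0,0,0]]
    - [[0,0,0],[0,0,0]]
  hand: 0.0

```text
clock: 8.98
tool_pos: [0.5221, 0.0006, 0.1396]
eef_rot: [0.14, 0.693, -0.693, -0.14]
force: [-0.3, 0.5, -0.1]
gripper_width: 0.013
```

```bash
python3 st.py
```

```text
clk 8.975 yaw 247.09 pos [0.5221 0.0006 0.1396] F [-0.33  0.52 -0.08] Ft(xyz tool) [ 0.51  0.08 -0.35] T [0.183 0.12  0.1  ] w 0.013 q6 0.859 tau6 -0.062
```

Request:
carry_out:
  targets:
    - [[0,0,0],[0,0.5,0]]
    - [[0,0,0],[0,1.0,0]]
    - [[0,0,0],[0,1.5,0]]
    - [[0,0,0],[0,2.0,0]]
    - [[0,0,0],[0,2.25,0]]

```text
clock: 9.6
tool_pos: [0.522, 0.0005, 0.1396]
eef_rot: [-0.247, -0.662, 0.662, 0.248]
force: [0.8, 0.4, 0.5]
gripper_width: 0.0127
```

```bash
python3 st.py
```

```text
clk 9.6 yaw 229.02 pos [5.220e-01 5.000e-04 1.396e-01] F [0.79 0.38 0.52] Ft(xyz tool) [-0.35 -0.52 -0.81] T [0.033 0.211 0.023] w 0.0127 q6 0.543 tau6 0.108
```

Works cleanly: small lateral force. Continue with four more clicks (72° = 9 units).

Request:
carry_out:
  targets:
    - [[0,0,0],[0,0.5,0]]
    - [[0,0,0],[0,1.0,0]]
    - [[0,0,0],[0,1.5,0]]
    - [[0,0,0],[0,2.0,0]]
    - [[0,0,0],[0,2.5,0]]
    - [[0,0,0],[0,3.0,0]]
    - [[0,0,0],[0,3.5,0]]
    - [[0,0,0],[0,4.0,0]]
    - [[0,0,0],[0,4.5,0]]

```text
clock: 10.72
tool_pos: [0.5218, 0.0004, 0.1396]
eef_rot: [-0.44, -0.553, 0.553, 0.44]
force: [-0.6, -0.7, -1.3]
gripper_width: 0.013
```

```bash
python3 st.py
```

```text
clk 10.725 yaw 192.96 pos [5.218e-01 4.000e-04 1.396e-01] F [-0.59 -0.73 -1.32] Ft(xyz tool) [-0.58  1.32  0.74] T [0.015 0.035 0.034] w 0.013 q6 -0.086 tau6 0.337
```

Request:
carry_out:
  targets:
    - [[0,0,0],[0,0.5,0]]
    - [[0,0,0],[0,1.0,0]]
    - [[0,0,0],[0,1.5,0]]
    - [[0,0,0],[0,2.0,0]]
    - [[0,0,0],[0,2.5,0]]
    - [[0,0,0],[0,3.0,0]]
    - [[0,0,0],[0,3.5,0]]
    - [[0,0,0],[0,4.0,0]]
    - [[0,0,0],[0,4.5,0]]

```text
clock: 11.85
tool_pos: [0.5216, 0.0005, 0.1396]
eef_rot: [-0.59, -0.39, 0.39, 0.59]
force: [-1.6, -0.1, 1.7]
gripper_width: 0.0129
```

```bash
python3 st.py
python3 - <<'E'
from h import *
save('w8.png',r.get_image('wrist'))
E
```

```text
clk 11.85 yaw 156.96 pos [5.216e-01 5.000e-04 1.396e-01] F [-1.58 -0.14  1.7 ] Ft(xyz tool) [-0.75 -1.7   1.4 ] T [0.054 0.546 0.036] w 0.0129 q6 -0.714 tau6 0.337
```

View pics/w8.png

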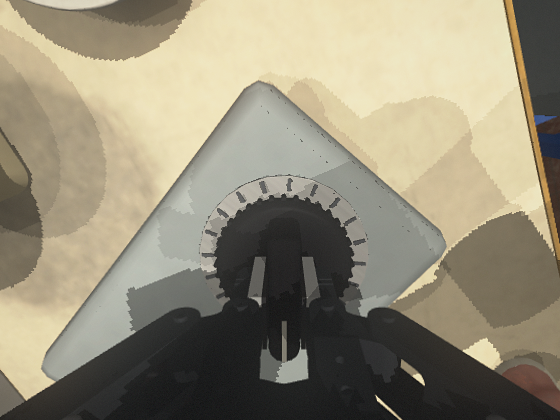

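Request:
carry_out:
  targets:
    - [[0,0,0],[0,0.5,0]]
    - [[0,0,0],[0,1.0,0]]
    - [[0,0,0],[0,1.5,0]]
    - [[0,0,0],[0,2.0,0]]
    - [[0,0,0],[0,2.25,0]]
    - [[0,0,0],[0,2.25,0]]

```text
clock: 12.65
tool_pos: [0.5216, 0.0005, 0.1396]
eef_rot: [-0.643, -0.294, 0.294, 0.643]
force: [-2.4, 1.5, 1.8]
gripper_width: 0.0128
```

```bash
python3 st.py
```

```text
clk 12.65 yaw 139.11 pos [5.216e-01 5.000e-04 1.396e-01] F [-2.36  1.48  1.82] Ft(xyz tool) [-0.43 -1.81  2.76] T [ 0.221  0.829 -0.043] w 0.0128 q6 -1.025 tau6 -0.019
```

Request:
carry_out:
  targets:
    - [[0,0,0],[0,0.2,0]]
    - [[0,0,0],[0,0.4,0]]
    - [[0,0,0],[0,0.4,0]]

```text
clock: 13.02
tool_pos: [0.5217, 0.0005, 0.1396]
eef_rot: [-0.651, -0.275, 0.276, 0.651]
force: [-4.8, -0.2, 4.7]
gripper_width: 0.0127
```

```bash
python3 st.py
```

```text
clk 13.025 yaw 135.85 pos [5.217e-01 5.000e-04 1.396e-01] F [-4.76 -0.22  4.67] Ft(xyz tool) [-3.47 -4.67  3.27] T [ 0.213  1.32  -0.143] w 0.0127 q6 -1.082 tau6 0.081
```

Request:
carry_out:
  targets:
    - [[-0.01,-0.01,0.01],[0,0,0]]
    - [[-0.01,-0.01,0.01],[0,0,0]]

```text
clock: 13.28
tool_pos: [0.5215, 0.0005, 0.1397]
eef_rot: [-0.651, -0.276, 0.276, 0.651]
force: [0.5, 0.9, -3.7]
gripper_width: 0.0125
```

```bash
python3 st.py
```

```text
clk 13.275 yaw 135.88 pos [5.215e-01 5.000e-04 1.397e-01] F [ 0.52  0.87 -3.67] Ft(xyz tool) [0.99 3.67 0.23] T [ 0.09   0.162 -0.112] w 0.0125 q6 -1.082 tau6 0.107
```

Request:
carry_out:
  targets:
    - [[0,0.004,0],[0,0.4,0]]
    - [[0,0.004,0],[0,0.4,0]]

```text
clock: 13.52
tool_pos: [0.5215, 0.0005, 0.1397]
eef_rot: [-0.659, -0.257, 0.257, 0.659]
force: [-2.3, 0.3, -0.2]
gripper_width: 0.0128
```

```bash
python3 st.py
```

```text
clk 13.525 yaw 132.70 pos [5.215e-01 5.000e-04 1.397e-01] F [-2.3   0.34 -0.22] Ft(xyz tool) [-1.46  0.22  1.81] T [ 0.04   0.502 -0.257] w 0.0128 q6 -1.138 tau6 0.11
```

Request:
carry_out:
  targets:
    - [[0,0,0],[0,0.4,0]]
    - [[0,0,0],[0,0.4,0]]

```text
clock: 13.78
tool_pos: [0.5215, 0.0006, 0.1397]
eef_rot: [0.665, 0.24, -0.24, -0.665]
force: [-0.7, -0.1, -3.1]
gripper_width: 0.0127
```

```bash
python3 st.py
```

```text
clk 13.775 yaw 129.61 pos [0.5215 0.0006 0.1397] F [-0.73 -0.14 -3.14] Ft(xyz tool) [-0.65  3.14  0.36] T [0.103 0.29  0.174] w 0.0127 q6 -1.192 tau6 -0.256
```

Request:
carry_out:
  targets:
    - [[0,0,0],[0,0.4,0]]
    - [[0,0,0],[0,0.4,0]]

```text
clock: 14.02
tool_pos: [0.5215, 0.0006, 0.1397]
eef_rot: [-0.672, -0.221, 0.221, 0.672]
force: [-0.6, 1.3, -4.4]
gripper_width: 0.0132
```

```bash
python3 st.py
```

```text
clk 14.025 yaw 126.40 pos [0.5215 0.0006 0.1397] F [-0.62  1.28 -4.45] Ft(xyz tool) [0.26 4.45 1.4 ] T [0.14  0.181 0.119] w 0.0132 q6 -1.248 tau6 -0.21
```

Request:
carry_out:
  targets:
    - [[0,0.005,0],[0,0.35,0]]
    - [[0,0.005,0],[0,0.65,0]]
    - [[0,0.005,0],[0,0.65,0]]

```text
clock: 14.4
tool_pos: [0.5215, 0.0006, 0.1397]
eef_rot: [-0.681, -0.19, 0.19, 0.681]
force: [-1.2, 1.0, -0.2]
gripper_width: 0.0129
```

```bash
python3 st.py
```

```text
clk 14.4 yaw 121.18 pos [0.5215 0.0006 0.1397] F [-1.19  0.95 -0.18] Ft(xyz tool) [-0.53  0.17  1.43] T [ 0.211  0.39  -0.037] w 0.0129 q6 -1.339 tau6 -0.03
```

Request:
carry_out:
  targets:
    - [[0,0,0],[0,0.4,0]]
    - [[0,0,0],[0,0.4,0]]

```text
clock: 14.65
tool_pos: [0.5215, 0.0006, 0.1397]
eef_rot: [-0.686, -0.171, 0.171, 0.686]
force: [-0.1, 0.5, -4.2]
gripper_width: 0.0128
```

```bash
python3 st.py
```

```text
clk 14.65 yaw 117.97 pos [0.5215 0.0006 0.1397] F [-0.08  0.5  -4.24] Ft(xyz tool) [0.17 4.24 0.48] T [ 0.264  0.187 -0.117] w 0.0128 q6 -1.395 tau6 0.041
```

Request:
carry_out:
  targets:
    - [[0,0,0],[0,0.4,0]]
    - [[0,0,0],[0,0.4,0]]

```text
clock: 14.9
tool_pos: [0.5215, 0.0006, 0.1397]
eef_rot: [-0.691, -0.152, 0.152, 0.691]
force: [-1.4, 1.7, 0.4]
gripper_width: 0.0128
```

```bash
python3 st.py
```

```text
clk 14.9 yaw 114.77 pos [0.5215 0.0006 0.1397] F [-1.37  1.66  0.35] Ft(xyz tool) [-0.55 -0.35  2.08] T [ 0.207  0.387 -0.231] w 0.0128 q6 -1.451 tau6 0.109
```

Request:
carry_out:
  targets:
    - [[0,0,0],[0,0.4,0]]
    - [[0,0,0],[0,0.4,0]]

```text
clock: 15.15
tool_pos: [0.5215, 0.0006, 0.1397]
eef_rot: [0.695, 0.133, -0.133, -0.695]
force: [0.0, 0.6, -2.9]
gripper_width: 0.0128
```

```bash
python3 st.py
```

```text
clk 15.15 yaw 111.65 pos [0.5215 0.0006 0.1397] F [ 0.02  0.59 -2.89] Ft(xyz tool) [0.24 2.89 0.54] T [0.384 0.199 0.118] w 0.0128 q6 -1.506 tau6 -0.184
```

Request:
carry_out:
  targets:
    - [[0,0,0],[0,0.4,0]]
    - [[0,0,0],[0,0.8,0]]
    - [[0,0,0],[0,1.05,0]]
    - [[0,0,0],[0,1.05,0]]

```text
clock: 15.65
tool_pos: [0.5215, 0.0007, 0.1397]
eef_rot: [-0.702, -0.081, 0.081, 0.703]
force: [-1.5, 1.2, -1.2]
gripper_width: 0.0127
```

```bash
python3 st.py
```

```text
clk 15.65 yaw 103.14 pos [0.5215 0.0007 0.1397] F [-1.54  1.2  -1.19] Ft(xyz tool) [-1.22  1.19  1.52] T [ 0.479  0.278 -0.053] w 0.0127 q6 -1.654 tau6 -0.018
```

Request:
carry_out:
  targets:
    - [[0,0,0],[0,0.4,0]]
    - [[0,0,0],[0,0.4,0]]

```text
clock: 15.9
tool_pos: [0.5214, 0.0006, 0.1397]
eef_rot: [-0.704, -0.061, 0.061, 0.705]
force: [-1.0, 1.4, -4.2]
gripper_width: 0.0129
```

```bash
python3 st.py
```

```text
clk 15.9 yaw 99.94 pos [0.5214 0.0006 0.1397] F [-1.02  1.39 -4.23] Ft(xyz tool) [-0.76  4.23  1.54] T [ 0.463  0.189 -0.159] w 0.0129 q6 -1.71 tau6 0.038
```

Request:
carry_out:
  targets:
    - [[0,0,0],[0,0.3,0]]
    - [[0,0,0],[0,0.3,0]]

```text
clock: 16.15
tool_pos: [0.5215, 0.0006, 0.1397]
eef_rot: [-0.705, -0.047, 0.046, 0.706]
force: [-0.9, 1.5, -0.3]
gripper_width: 0.0129
```

```bash
python3 st.py
```

```text
clk 16.15 yaw 97.55 pos [0.5215 0.0006 0.1397] F [-0.9   1.47 -0.26] Ft(xyz tool) [-0.7   0.26  1.58] T [ 0.548  0.377 -0.182] w 0.0129 q6 -1.751 tau6 0.118
```

Request:
carry_out:
  targets:
    - [[0,0,0],[0,0.4,0]]
    - [[0,0,0],[0,0.4,0]]

```text
clock: 16.4
tool_pos: [0.5215, 0.0007, 0.1397]
eef_rot: [-0.707, -0.027, 0.027, 0.707]
force: [-0.2, 3.2, -1.4]
gripper_width: 0.0128
```

```bash
python3 st.py
```

```text
clk 16.4 yaw 94.43 pos [0.5215 0.0007 0.1397] F [-0.24  3.24 -1.41] Ft(xyz tool) [0.01 1.41 3.25] T [0.61  0.267 0.133] w 0.0128 q6 -1.806 tau6 -0.174
```

Request:
carry_out:
  targets:
    - [[0,0,0.008],[0,0.4,0]]
    - [[0,0,0.008],[0,0.8,0]]
    - [[0,0,0.008],[0,1.15,0]]
    - [[0,0,0.008],[0,1.15,0]]

```text
clock: 16.9
tool_pos: [0.5228, 0.0021, 0.1398]
eef_rot: [-0.706, 0.026, -0.028, 0.707]
force: [1.6, 4.6, -4.6]
gripper_width: 0.0128
```

```bash
python3 st.py
```

```text
clk 16.9 yaw 85.61 pos [0.5228 0.0021 0.1398] F [ 1.61  4.62 -4.56] Ft(xyz tool) [1.24 4.57 4.73] T [ 1.503 -0.486  1.701] w 0.0128 q6 -1.963 tau6 -1.782
```

Request:
carry_out:
  targets:
    - [[0,0,0],[0,0.2,0]]
    - [[0,0,0],[0,0.4,0]]
    - [[0,0,0],[0,0.4,0]]

```text
clock: 17.27
tool_pos: [0.5231, 0.002, 0.1398]
eef_rot: [-0.705, 0.046, -0.049, 0.706]
force: [3.1, 4.6, -6.1]
gripper_width: 0.0129
```

```bash
python3 st.py
```

```text
clk 17.275 yaw 82.27 pos [0.5231 0.002  0.1398] F [ 3.09  4.57 -6.13] Ft(xyz tool) [2.43 6.14 4.94] T [ 1.422 -0.702  1.755] w 0.0129 q6 -2.021 tau6 -1.762
```

Run:
```python
from h import *
o=r.get_obs()
t=r.get_image('top');save('t9.png',t)
d=r.pinpoint('grinder_rear','top')[0];print(d['position'],atz('top',d['position'],.15))
a=cv2.imread('pics/top0.png')[120:260,330:460];b=t[120:260,330:460,::-1]
cv2.imwrite('pics/cmp.png',np.hstack([cv2.resize(x,None,fx=3,fy=3,interpolation=cv2.INTER_CUBIC) for x in(a,b)]))
w=r.get_image('wrist');save('w9.png',w)
```

```text
[136.6, 382.2] [0.65688176 0.05419426 0.15      ]
```

View pics/cmp.png

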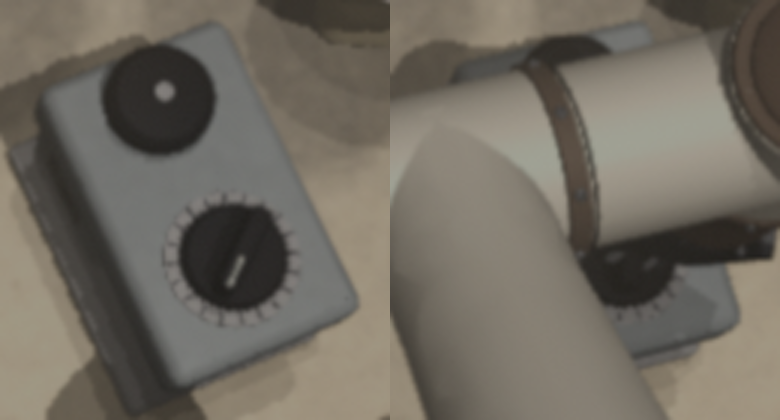

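View pics/w9.png

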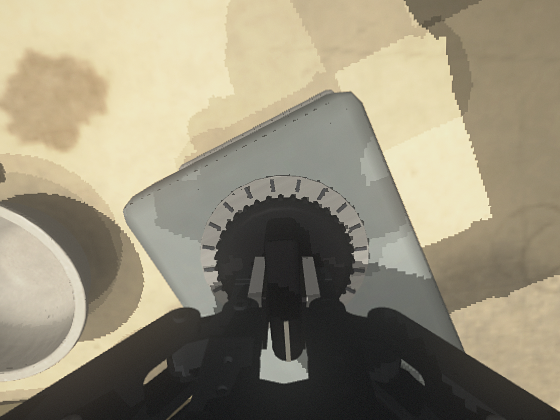

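```bash
python3 - <<'E'
from h import *
def obs(yaw,pos):
    a=np.radians(yaw); z=np.array([np.cos(a),np.sin(a),0]); y=np.array([0,0,-1.]); x=np.cross(y,z)
    return dict(eef_rot=R.from_matrix(np.c_[x,y,z]).as_quat(),tool_pos=np.array(pos))
def ang(p,q,o,name):
    A=atz('wrist',p,.15,o);B=atz('wrist',q,.15,o); d=B-A; print(name,A.round(4),B.round(4),'ang %.1f'%np.degrees(np.arctan2(d[1],d[0])),'len',np.linalg.norm(d).round(4))
o=obs(243.2,(.5163,.0046,.3018))
ang((255,295),(158,370),o,'w1 front'); ang((158,370),(20,195),o,'w1 right side');ang((255,295),(145,122),o,'w1 left')
o=obs(156.96,(.5216,.0005,.1396))
ang((370,45),(95,250),o,'w8 left side'); ang((90,268),(225,440),o,'w8 front')
o=obs(82.27,(.5231,.002,.1398))
ang((205,128),(92,335),o,'w9 front'); ang((105,360),(340,462),o,'w9 left')
E
python3 st.py
```

```text
w1 front [0.4428 0.0287 0.15  ] [ 0.5017 -0.0802  0.15  ] ang -61.6 len 0.1238
w1 right side [ 0.5017 -0.0802  0.15  ] [0.6767 0.0081 0.15  ] ang 26.8 len 0.196
w1 left [0.4428 0.0287 0.15  ] [0.6181 0.1241 0.15  ] ang 28.6 len 0.1996
w8 left side [0.677  0.0135 0.15  ] [ 0.505  -0.0781  0.15  ] ang -152.0 len 0.1948
w8 front [ 0.4967 -0.0768  0.15  ] [0.4426 0.0164 0.15  ] ang 120.1 len 0.1078
w9 front [ 0.4862 -0.0715  0.15  ] [0.4468 0.0355 0.15  ] ang 110.2 len 0.1139
w9 left [0.454  0.0463 0.15  ] [0.5888 0.0945 0.15  ] ang 19.7 len 0.1432
clk 17.425 yaw 82.27 pos [0.5231 0.002  0.1398] F [ 2.66  4.81 -5.96] Ft(xyz tool) [1.97 5.97 5.12] T [ 1.483 -0.742  1.732] w 0.0128 q6 -2.021 tau6 -1.735
```

Run:
```python
import cv2,numpy as np
for n in('w8','w9'):
    im=cv2.imread(f'pics/{n}.png'); cv2.imwrite(f'pics/{n}c.png',cv2.convertScaleAbs(cv2.resize(im[160:380,200:370],None,fx=3.2,fy=2.7,interpolation=cv2.INTER_CUBIC)[:600],alpha=2))
```

```text
(no output)
```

View pics/w8c.png

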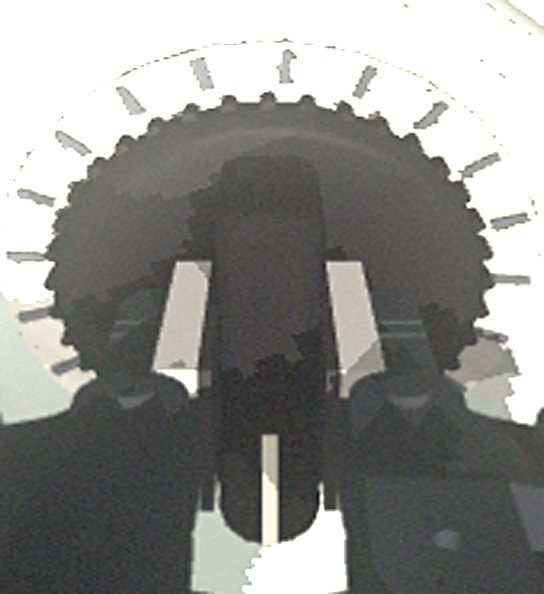

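View pics/w9c.png

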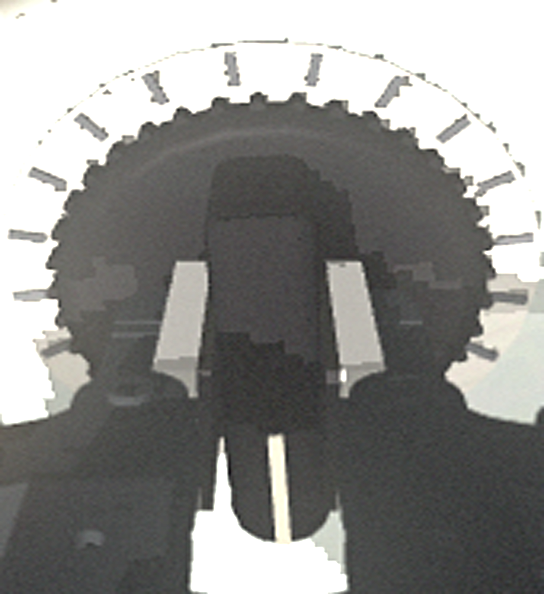

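Request:
carry_out:
  targets:
    - [[0,0,0],[0,-0.3,0]]
    - [[0,0,0],[0,-0.5,0]]
    - [[0,0,0],[0,-0.5,0]]

```text
clock: 17.8
tool_pos: [0.523, 0.002, 0.1397]
eef_rot: [-0.706, 0.024, -0.027, 0.707]
force: [2.6, 4.7, -5.3]
gripper_width: 0.0126
```

```bash
python3 st.py
```

```text
clk 17.8 yaw 85.85 pos [0.523  0.002  0.1397] F [ 2.56  4.74 -5.28] Ft(xyz tool) [2.19 5.3  4.9 ] T [ 1.445 -0.695  0.149] w 0.0126 q6 -1.956 tau6 -0.068
```

Request:
carry_out:
  targets:
    - [[0.008,0.004,0.014],[0,0,0]]
    - [[0.008,0.004,0.014],[0,-0.2,0]]
    - [[0.008,0.004,0.014],[0,-0.2,0]]

```text
clock: 18.18
tool_pos: [0.5229, 0.002, 0.1397]
eef_rot: [-0.707, 0.015, -0.016, 0.707]
force: [3.5, 4.8, -3.4]
gripper_width: 0.013
```

```bash
python3 st.py
```

```text
clk 18.175 yaw 87.48 pos [0.5229 0.002  0.1397] F [ 3.55  4.83 -3.43] Ft(xyz tool) [3.33 3.45 4.98] T [ 1.288 -1.015 -0.153] w 0.013 q6 -1.929 tau6 0.189
```

Request:
carry_out:
  targets:
    - [[0,0,0],[0,-0.2,0]]
    - [[0,0,0],[0,-0.2,0]]

```text
clock: 18.42
tool_pos: [0.5229, 0.002, 0.1397]
eef_rot: [-0.707, 0.005, -0.007, 0.707]
force: [3.6, 3.3, -4.6]
gripper_width: 0.0127
```

```bash
python3 st.py
```

```text
clk 18.425 yaw 89.09 pos [0.5229 0.002  0.1397] F [ 3.57  3.34 -4.59] Ft(xyz tool) [3.5  4.6  3.39] T [ 1.278 -1.094 -0.16 ] w 0.0127 q6 -1.901 tau6 0.176
```

Request:
carry_out:
  targets:
    - [[0,0,0],[0,-0.2,0]]
    - [[0,0,0],[0,-0.4,0]]
    - [[0,0,0],[0,-0.4,0]]

```text
clock: 18.8
tool_pos: [0.5229, 0.002, 0.1397]
eef_rot: [-0.707, -0.015, 0.013, 0.707]
force: [3.6, 3.8, -6.2]
gripper_width: 0.0127
```

```bash
python3 st.py
```

```text
clk 18.8 yaw 92.31 pos [0.5229 0.002  0.1397] F [ 3.57  3.8  -6.18] Ft(xyz tool) [3.7  6.19 3.64] T [ 1.242 -1.25   0.   ] w 0.0127 q6 -1.845 tau6 0.085
```

Request:
carry_out:
  targets:
    - [[0.01,0.005,0.01],[0,-0.5,0]]
    - [[0.01,0.005,0.01],[0,-1.0,0]]
    - [[0.01,0.005,0.01],[0,-1.5,0]]
    - [[0.01,0.005,0.01],[0,-2.0,0]]
    - [[0.01,0.005,0.01],[0,-2.5,0]]
    - [[0.01,0.005,0.01],[0,-3.0,0]]
    - [[0.01,0.005,0.01],[0,-3.5,0]]
    - [[0.01,0.005,0.01],[0,-3.5,0]]

```text
clock: 19.8
tool_pos: [0.5229, 0.002, 0.1397]
eef_rot: [0.683, 0.185, -0.184, -0.682]
force: [2.6, 2.2, -1.3]
gripper_width: 0.0129
```

```bash
python3 st.py
```

```text
clk 19.8 yaw 120.30 pos [0.5229 0.002  0.1397] F [ 2.63  2.16 -1.31] Ft(xyz tool) [3.36 1.32 0.53] T [ 0.756 -0.673  0.212] w 0.0129 q6 -1.357 tau6 -0.091
```

Request:
carry_out:
  targets:
    - [[0,0,0],[0,-0.5,0]]
    - [[0,0,0],[0,-1.0,0]]
    - [[0,0,0],[0,-1.5,0]]
    - [[0,0,0],[0,-2.0,0]]
    - [[0,0,0],[0,-2.5,0]]
    - [[0,0,0],[0,-3.0,0]]
    - [[0,0,0],[0,-3.5,0]]
    - [[0,0,0],[0,-4.0,0]]
    - [[0,0,0],[0,-4.5,0]]
    - [[0,0,0],[0,-4.5,0]]

```text
clock: 21.05
tool_pos: [0.5231, 0.0019, 0.1397]
eef_rot: [0.593, 0.387, -0.386, -0.592]
force: [4.0, 2.5, -4.4]
gripper_width: 0.013
```

```bash
python3 st.py
```

```text
clk 21.05 yaw 156.23 pos [0.5231 0.0019 0.1397] F [ 4.    2.5  -4.41] Ft(xyz tool) [ 3.9   4.42 -2.64] T [ 0.459 -1.178  0.136] w 0.013 q6 -0.73 tau6 -0.091
```

Request:
carry_out:
  targets:
    - [[0,0,0],[0,-0.5,0]]
    - [[0,0,0],[0,-1.0,0]]
    - [[0,0,0],[0,-1.5,0]]
    - [[0,0,0],[0,-2.0,0]]
    - [[0,0,0],[0,-2.5,0]]
    - [[0,0,0],[0,-2.5,0]]

```text
clock: 21.8
tool_pos: [0.5231, 0.0019, 0.1397]
eef_rot: [0.517, 0.483, -0.483, -0.516]
force: [5.1, 1.8, -1.7]
gripper_width: 0.0129
```

```bash
python3 st.py
python3 - <<'E'
from h import *
save('w10.png',r.get_image('wrist'))
E
```

```text
clk 21.8 yaw 176.16 pos [0.5231 0.0019 0.1397] F [ 5.15  1.75 -1.74] Ft(xyz tool) [ 2.09  1.75 -5.01] T [ 0.274 -1.375 -0.015] w 0.0129 q6 -0.382 tau6 0.096
```

View pics/w10.png

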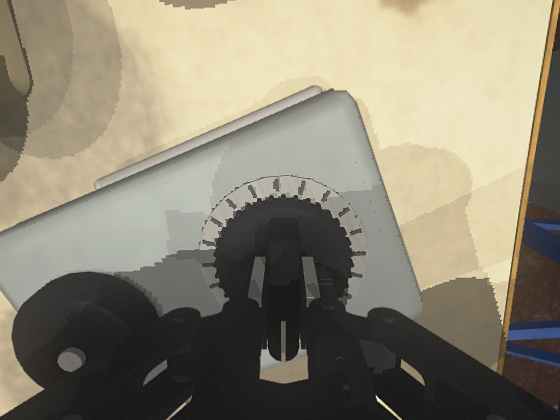

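Request:
carry_out:
  targets:
    - [[0,0,0],[0,0,0]]
    - [[0,0,0],[0,0,0]]
    - [[0,0,0],[0,0,0]]
    - [[0,-0.3,0],[0,0,0]]
    - [[0,-1,0],[0,0,0]]
    - [[0,-2,0],[0,0,0]]
    - [[0,-3,0],[0,0,0]]
    - [[0,-3,0],[0,0,0]]
  hand: 0.45

```text
clock: 22.85
tool_pos: [0.5246, 0.0023, 0.2953]
eef_rot: [0.518, 0.487, -0.48, -0.514]
force: [-0.3, 0.4, -0.4]
gripper_width: 0.0383
```

```bash
python3 st.py
python3 - <<'E'
from h import *
save('w11.png',r.get_image('wrist'))
E
```

```text
clk 22.85 yaw 176.30 pos [0.5246 0.0023 0.2953] F [-0.3   0.36 -0.4 ] Ft(xyz tool) [0.34 0.4  0.32] T [-0.024  0.015  0.04 ] w 0.0383 q6 -0.38 tau6 0.001
```

View pics/w11.png

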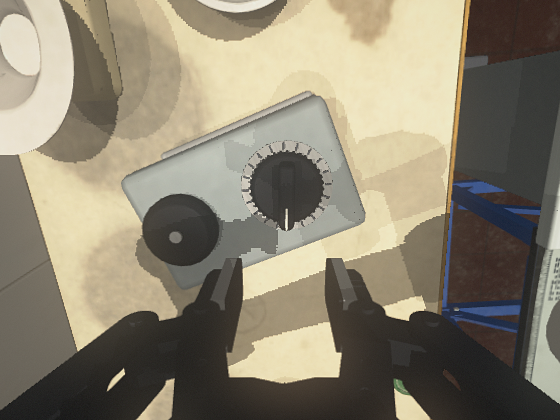

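```bash
cat > pose.py <<'E'
from h import *
import sys
from scipy.optimize import least_squares
# fit grinder pose from lid top centre, dial ring etc given corner edges
def mask_pose(im,o,cam='wrist',x0=(.55,.02,25)):
    pass
E
python3 - <<'E'
from h import *
o=r.get_obs()
im=cv2.imread('pics/w11.png')
cv2.imwrite('pics/w11c.png',cv2.resize(im[80:300,110:380],None,fx=2.9,fy=2.7,interpolation=cv2.INTER_CUBIC))
A=atz('wrist',(207,286.2),.193,o);B=atz('wrist',(230,287),.193,o);d=B-A;print('pointer',np.degrees(np.arctan2(d[1],d[0])),A,B)
def ang(p,q,n):
    A=atz('wrist',p,.15,o);B=atz('wrist',q,.15,o);d=B-A;print(n,A.round(4),B.round(4),np.degrees(np.arctan2(d[1],d[0])).round(2),np.linalg.norm(d).round(4))
ang((95,314),(176,130),'right side');ang((220,361),(286,196),'left side');ang((104,326),(208,362),'front')
# lid knob centre
print('knob',atz('wrist',(238,175),.18,o))
for l,z in [('grinder_rear',.15),('dial_grip',.177),('dial_mark',.17),('grinder',0)]:
    for dd in r.pinpoint(l,'wrist')[:1]: print(l,round(dd['conf'],2),np.round(dd['position'],1),atz('wrist',dd['position'],z,o).round(4))
E
```

```text
pointer 88.36682678225776 [0.52282598 0.00858647 0.193     ] [0.52341451 0.02922825 0.193     ]
right side [ 0.4929 -0.0793  0.15  ] [ 0.6686 -0.0179  0.15  ] 19.28 0.1861
left side [0.4511 0.0397 0.15  ] [0.6232 0.1023 0.15  ] 19.99 0.1831
front [ 0.4826 -0.0711  0.15  ] [0.4502 0.0274 0.15  ] 108.18 0.1037
knob [0.62527434 0.03558606 0.18      ]
grinder_rear 0.8 [240.3 153.3] [0.6585 0.0483 0.15  ]
dial_grip 0.72 [193.8 286.7] [0.5219 0.0014 0.177 ]
```

View pics/w11c.png

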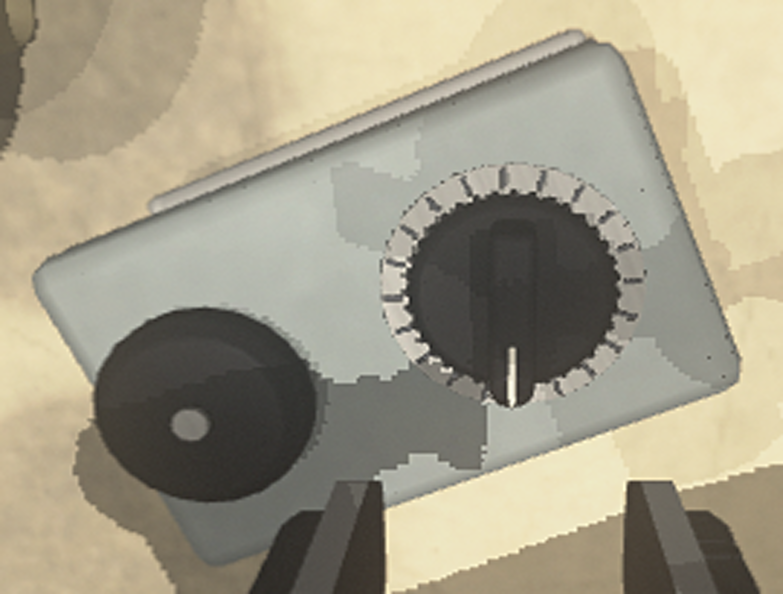

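Request:
carry_out:
  targets:
    - [[0.4,0,-1],[0,1.2,0]]
    - [[0.83,0,-2],[0,2.4,0]]
    - [[0.83,0,-2],[0,3.6,0]]
    - [[0.83,0,-2],[0,4.8,0]]
    - [[0.83,0,-2],[0,6.0,0]]
    - [[0.83,0,-2],[0,7.2,0]]
    - [[0.83,0,-2],[0,8.4,0]]
    - [[0.83,0,-2],[0,8.4,0]]
    - [[0.83,0,-2],[0,8.4,0]]
  hand: 1.0

```text
clock: 24.22
tool_pos: [0.6246, 0.037, 0.2885]
eef_rot: [0.697, 0.118, -0.119, -0.697]
force: [0.2, -0.4, 0.2]
gripper_width: 0.0853
```

```bash
python3 st.py
python3 - <<'E'
from h import *
im=r.get_image('wrist');save('w12.png',im)
o=r.get_obs()
for y in(0,-.027,-.04): print(proj('wrist',o['tool_pos']+R.from_quat(o['eef_rot']).as_matrix()@[0,y,0],o))
print([proj('wrist',[.6255,.0365,z],o) for z in(.172,.15)])
E
```

```text
clk 24.225 yaw 109.22 pos [0.6246 0.037  0.2885] F [ 0.2  -0.38  0.25] Ft(xyz tool) [ 0.06 -0.25 -0.42] T [-0.03  -0.001 -0.02 ] w 0.0853 q6 -1.553 tau6 0.004
(np.float64(246.57332549806353), np.float64(284.93194395061107))
(np.float64(269.45970346630116), np.float64(285.11037920677575))
(np.float64(283.31986031583097), np.float64(285.2185847185142))
[(np.float64(193.97555960959542), np.float64(283.6445327085914)), (np.float64(188.04611003385557), np.float64(283.6556770033099))]
```

View pics/w12.png

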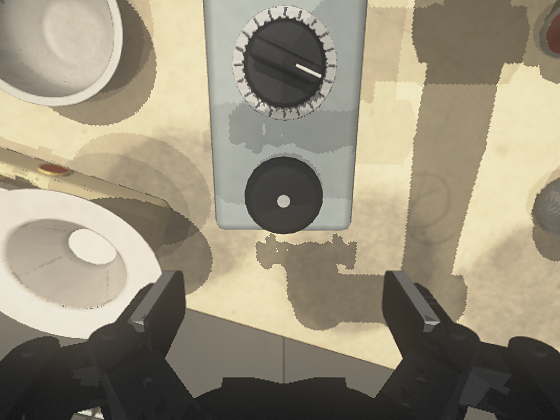

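Run:
```python
from h import *
o=r.get_obs(); M=R.from_quat(o['eef_rot']).as_matrix()
for z in(.08,.12,.16,.2):
  for rc in((290,163),(235,145),(205,100)):
    P=atz('wrist',rc,z,o); print(z,rc,P.round(3),'tool',(M.T@(P-o['tool_pos'])).round(3))
# funnel height from top view: rim right/left px in top0 : ellipse center (91,480)
for z in(.08,.12,.16,.2): print(z,'top rim centre',atz('top',(90,480),z).round(3),'wrist rim centre',atz('wrist',(265,80),z,o).round(3),'scene',atz('scene',(115,367),z).round(3))
```

```text
0.08 (290, 163) [ 0.818 -0.059  0.08 ] tool [ 0.151  0.209 -0.154]
0.08 (235, 145) [ 0.752 -0.096  0.08 ] tool [ 0.076  0.209 -0.168]
0.08 (205, 100) [ 0.732 -0.153  0.08 ] tool [ 0.039  0.209 -0.215]
0.12 (290, 163) [ 0.79  -0.051  0.12 ] tool [ 0.127  0.169 -0.138]
0.12 (235, 145) [ 0.731 -0.085  0.12 ] tool [ 0.06   0.169 -0.15 ]
0.12 (205, 100) [ 0.713 -0.136  0.12 ] tool [ 0.027  0.169 -0.193]
0.16 (290, 163) [ 0.762 -0.044  0.16 ] tool [ 0.104  0.129 -0.122]
0.16 (235, 145) [ 0.71  -0.074  0.16 ] tool [ 0.044  0.129 -0.133]
0.16 (205, 100) [ 0.694 -0.119  0.16 ] tool [ 0.015  0.129 -0.17 ]
0.2 (290, 163) [ 0.735 -0.036  0.2  ] tool [ 0.08   0.089 -0.106]
0.2 (235, 145) [ 0.689 -0.062  0.2  ] tool [ 0.028  0.089 -0.115]
0.2 (205, 100) [ 0.676 -0.101  0.2  ] tool [ 0.003  0.089 -0.148]
0.08 top rim centre [ 0.807 -0.167  0.08 ] wrist rim centre [ 0.816 -0.162  0.08 ] scene [ 0.917 -0.256  0.08 ]
0.12 top rim centre [ 0.788 -0.151  0.12 ] wrist rim centre [ 0.789 -0.144  0.12 ] scene [ 0.839 -0.196  0.12 ]
0.16 top rim centre [ 0.768 -0.136  0.16 ] wrist rim centre [ 0.761 -0.126  0.16 ] scene [ 0.762 -0.136  0.16 ]
0.2 top rim centre [ 0.748 -0.121  0.2  ] wrist rim centre [ 0.734 -0.108  0.2  ] scene [ 0.684 -0.076  0.2  ]
```

Request:
carry_out:
  targets:
    - [[0,0.7,0],[0,0,0]]
    - [[0,1.4,0],[0,0,0]]
    - [[0,2.1,0],[0,0,0]]
    - [[0,2.7,0],[0,0,0]]
    - [[0,2.9,0],[0,0,0]]
    - [[0,2.9,0],[0,0,0]]

```text
clock: 25.02
tool_pos: [0.6249, 0.037, 0.1442]
eef_rot: [0.697, 0.117, -0.118, -0.697]
force: [0.8, -0.4, 0.8]
gripper_width: 0.0851
```

```bash
python3 st.py
python3 - <<'E'
from h import *
save('w13.png',r.get_image('wrist'))
im=r.get_image('scene'); cv2.imwrite('pics/s13.png',cv2.convertScaleAbs(cv2.resize(im[80:230,270:440,::-1],None,fx=4,fy=4,interpolation=cv2.INTER_CUBIC),alpha=2))
E
```

```text
clk 25.025 yaw 109.13 pos [0.6249 0.037  0.1442] F [ 0.8  -0.38  0.83] Ft(xyz tool) [ 0.63 -0.83 -0.62] T [ 0.003 -0.05   0.043] w 0.0851 q6 -1.555 tau6 0.004
```

View pics/w13.png

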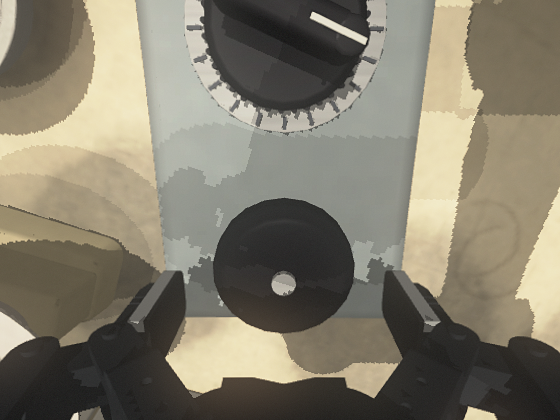

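View pics/s13.png

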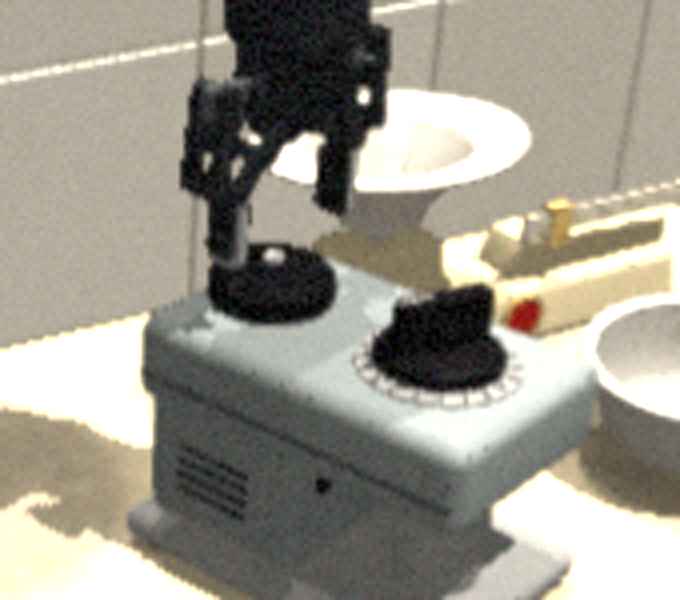

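Request:
carry_out:
  targets:
    - [[0,0.1,0],[0,0,0]]
    - [[0,0.2,0],[0,0,0]]
    - [[0,0.3,0],[0,0,0]]
    - [[0,0.3,0],[0,0,0]]

```text
clock: 25.62
tool_pos: [0.6244, 0.037, 0.1286]
eef_rot: [0.697, 0.117, -0.118, -0.697]
force: [0.0, -0.4, -0.4]
gripper_width: 0.0851
```

Request:
carry_out:
  targets:
    - [[0,0.06,0],[0,0,0]]
    - [[0,0.12,0],[0,0,0]]
    - [[0,0.12,0],[0,0,0]]

```text
clock: 26.0
tool_pos: [0.6246, 0.037, 0.1229]
eef_rot: [0.697, 0.117, -0.117, -0.697]
force: [0.3, -0.6, -0.4]
gripper_width: 0.0858
```

```bash
python3 st.py
python3 - <<'E'
from h import *
save('w14.png',r.get_image('wrist'))
im=r.get_image('scene'); cv2.imwrite('pics/s14.png',cv2.convertScaleAbs(cv2.resize(im[80:230,270:440,::-1],None,fx=4,fy=4,interpolation=cv2.INTER_CUBIC),alpha=2))
E
```

```text
clk 26.0 yaw 109.08 pos [0.6246 0.037  0.1229] F [ 0.34 -0.62 -0.4 ] Ft(xyz tool) [ 0.12  0.4  -0.7 ] T [-0.047 -0.064 -0.021] w 0.0858 q6 -1.555 tau6 0.0
```

View pics/w14.png

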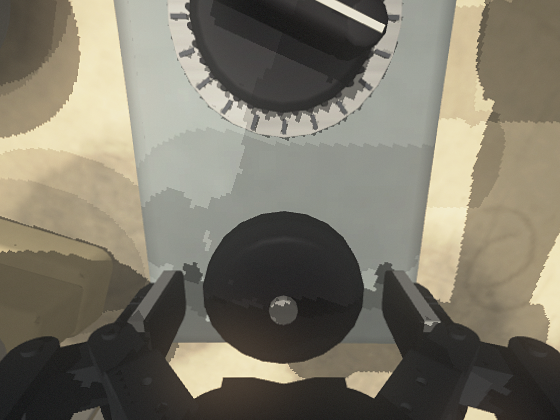

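View pics/s14.png

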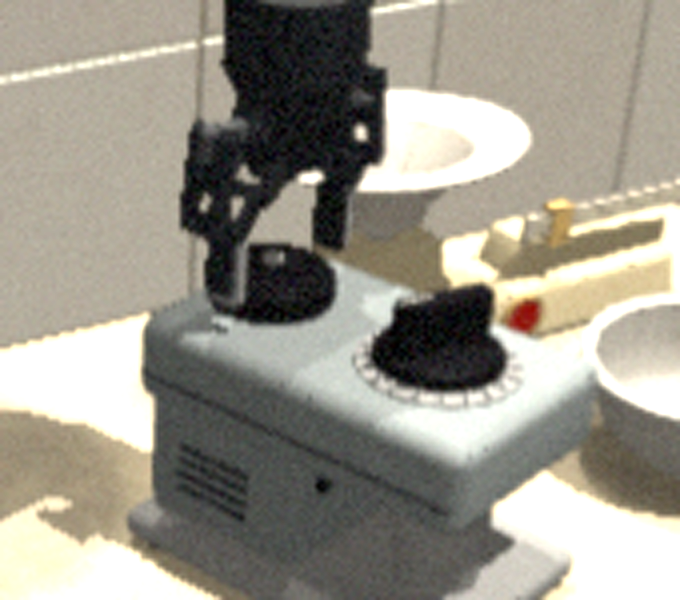

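Request:
carry_out:
  targets:
    - [[0,0,0],[0,0,0]]
    - [[0,0,0],[0,0,0]]
    - [[0,0,0],[0,0,0]]
  hand: 0.86

```text
clock: 26.48
tool_pos: [0.6248, 0.0371, 0.1233]
eef_rot: [-0.697, -0.117, 0.117, 0.697]
force: [1.0, 0.2, -0.5]
gripper_width: 0.0731
```

Request:
carry_out:
  targets:
    - [[0,0,0],[0,0,0]]
    - [[0,0,0],[0,0,0]]
    - [[0,0,0],[0,0,0]]
  hand: 0.6

```text
clock: 26.85
tool_pos: [0.625, 0.0369, 0.1248]
eef_rot: [0.698, 0.118, -0.117, -0.697]
force: [-2.4, -0.1, 5.3]
gripper_width: 0.0671
```

```bash
python3 st.py
```

```text
clk 26.85 yaw 109.10 pos [0.625  0.0369 0.1248] F [-2.45 -0.05  5.31] Ft(xyz tool) [-2.32 -5.31  0.75] T [-0.023  0.521 -0.006] w 0.0671 q6 -1.555 tau6 0.029
```

Request:
carry_out:
  targets:
    - [[-0.01,0,0.05],[0,-0.18,0]]
    - [[-0.02,0,0.1],[0,-0.36,0]]
    - [[-0.03,0,0.15],[0,-0.54,0]]
    - [[-0.03,0,0.15],[0,-0.54,0]]

```text
clock: 27.35
tool_pos: [0.6237, 0.0439, 0.1249]
eef_rot: [-0.693, -0.145, 0.14, 0.693]
force: [5.0, -0.2, 3.9]
gripper_width: 0.0671
```

```bash
python3 st.py
```

```text
clk 27.35 yaw 113.20 pos [0.6237 0.0439 0.1249] F [ 5.02 -0.16  3.91] Ft(xyz tool) [ 4.58 -3.88 -2.13] T [-0.142 -1.334 -1.441] w 0.0671 q6 -1.495 tau6 1.393
```

Request:
carry_out:
  targets:
    - [[-0.01,0,0.05],[0,-0.18,0]]
    - [[-0.02,0,0.1],[0,-0.36,0]]
    - [[-0.03,0,0.15],[0,-0.54,0]]
    - [[-0.03,0,0.15],[0,-0.54,0]]

```text
clock: 27.85
tool_pos: [0.6193, 0.0512, 0.1248]
eef_rot: [-0.686, -0.171, 0.166, 0.687]
force: [3.7, 1.7, 4.2]
gripper_width: 0.0667
```

```bash
python3 st.py
python3 - <<'E'
from h import *
save('w15.png',r.get_image('wrist'));save('t15.png',r.get_image('top'))
E
```

```text
clk 27.85 yaw 117.59 pos [0.6193 0.0512 0.1248] F [3.72 1.67 4.18] Ft(xyz tool) [ 4.1  -4.15 -0.25] T [ 0.593 -1.331 -1.465] w 0.0667 q6 -1.431 tau6 1.489
```

View pics/w15.png

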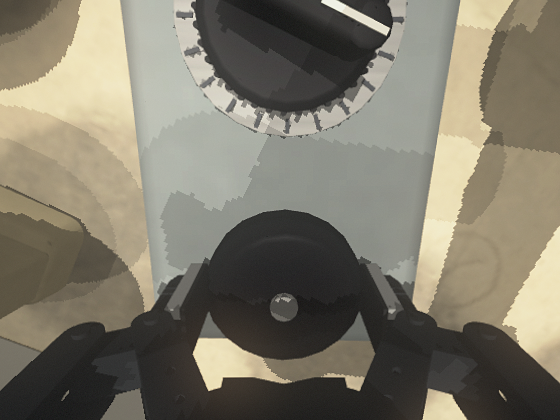

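Request:
carry_out:
  targets:
    - [[0,0,0],[0,0,0]]
    - [[0,0,0],[0,0,0]]
    - [[0,0,0],[0,0,0]]
    - [[0,-0.7,0],[0,0,0]]
    - [[0,-1.6,0],[0,0,0]]
    - [[0,-2.5,0],[0,0,0]]
    - [[0,-3.4,0],[0,0,0]]
    - [[0,-3.4,0],[0,0,0]]
  hand: 1.0

```text
clock: 28.95
tool_pos: [0.6181, 0.05, 0.2979]
eef_rot: [0.687, 0.173, -0.167, -0.686]
force: [0.3, 0.5, -0.3]
gripper_width: 0.0856
```

```bash
python3 st.py
python3 - <<'E'
from h import *
save('w16.png',r.get_image('wrist'))
o=r.get_obs()
for l,z in [('grinder_rear',.15),('dial_grip',.177)]:
    for dd in r.pinpoint(l,'wrist')[:1]: print(l,round(dd['conf'],2),np.round(dd['position'],1),atz('wrist',dd['position'],z,o).round(4))
E
```

```text
clk 28.95 yaw 117.78 pos [0.6181 0.05   0.2979] F [ 0.3   0.52 -0.29] Ft(xyz tool) [0.51 0.29 0.32] T [ 0.009 -0.053 -0.006] w 0.0856 q6 -1.428 tau6 -0.004
grinder_rear 0.56 [222.4 282.8] [0.6511 0.0662 0.15  ]
dial_grip 0.83 [ 62.  288.9] [0.5216 0.0035 0.177 ]
```

View pics/w16.png

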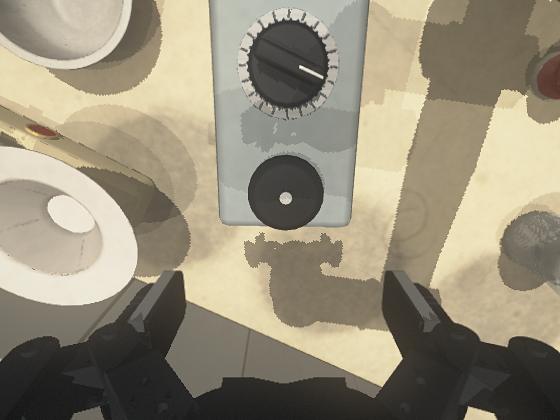

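Request:
carry_out:
  targets:
    - [[-1.0,-0.5,-0.5],[0,0,0]]
    - [[-2.1,-1,-1.05],[0,0,0]]
    - [[-3.2,-1,-1.6],[0,0,0]]
    - [[-4.3,-1,-2.2],[0,0,0]]
    - [[-5.4,-1,-2.7],[0,0,0]]
    - [[-6.5,-1,-3.3],[0,0,0]]
    - [[-7.7,-1,-3.9],[0,0,0]]
    - [[-7.7,-1,-3.9],[0,0,0]]
    - [[-7.7,-1,-3.9],[0,0,0]]

```text
clock: 30.22
tool_pos: [0.3659, -0.3018, 0.342]
eef_rot: [-0.686, -0.168, 0.17, 0.687]
force: [-0.8, 0.1, 0.3]
gripper_width: 0.0852
```

```bash
python3 st.py
python3 - <<'E'
from h import *
t=r.get_image('top');save('t17.png',t)
a=cv2.imread('pics/top0.png')[120:260,330:460];b=t[120:260,330:460,::-1]
cv2.imwrite('pics/cmp2.png',np.hstack([cv2.resize(x,None,fx=3,fy=3,interpolation=cv2.INTER_CUBIC) for x in(a,b)]))
s=r.get_image('scene');save('s17.png',s)
E
```

```text
clk 30.225 yaw 117.66 pos [ 0.3659 -0.3018  0.342 ] F [-0.81  0.12  0.35] Ft(xyz tool) [-0.67 -0.35  0.48] T [-0.001 -0.023 -0.007] w 0.0852 q6 -0.742 tau6 0.023
```

View pics/cmp2.png

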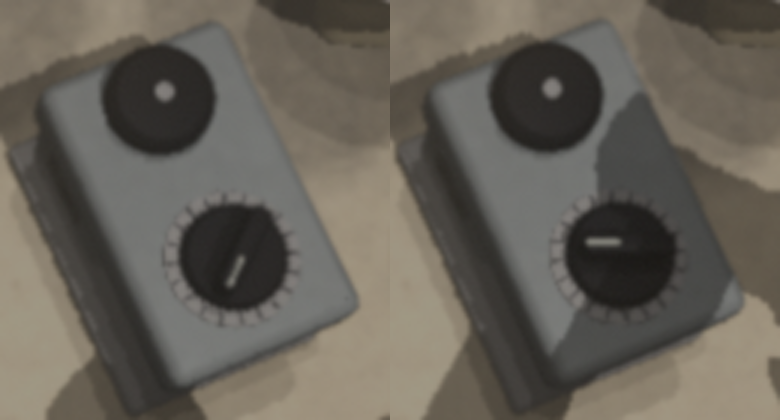

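View pics/s17.png

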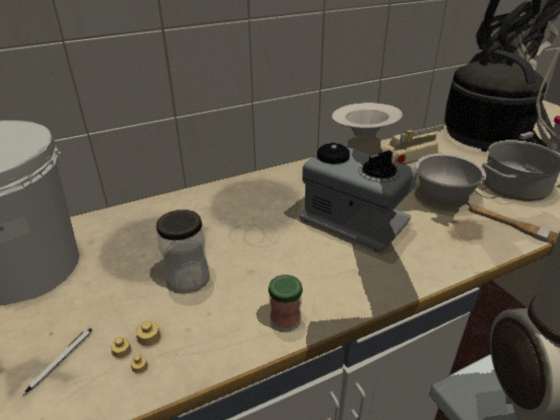

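```bash
cat > reg.py <<'E'
import sys
from h import *
def reg(fn):
    g=[cv2.cvtColor(cv2.imread('pics/'+f),cv2.COLOR_BGR2GRAY).astype(np.float32) for f in('top0.png',fn)]
    # region: left half: lid + left side of housing
    res=[]
    for poly in ([[340,130],[395,125],[400,170],[392,190],[385,240],[370,262],[330,185]],[[355,130],[408,125],[404,150],[400,178],[360,190],[340,160]]):
        m=np.zeros((420,560),np.uint8); cv2.fillPoly(m,[np.array(poly)],255)
        W=np.eye(2,3,dtype=np.float32)
        cc,W=cv2.findTransformECC(g[0],g[1],W,cv2.MOTION_EUCLIDEAN,(3,200,1e-7),m,3)
        th=np.degrees(np.arctan2(W[1,0],W[0,0]))
        for n,p,z in(('dial',(407,206),.163),('rear',(372,141),.15)):
            q=W@np.array([p[0],p[1],1.]); A=atz('top',(p[1],p[0]),z);B=atz('top',(q[1],q[0]),z); print(n,'move mm',((B-A)[:2]*1000).round(2),end=' ')
        print('cc',round(cc,4),'img rot cw deg',round(float(th),2))
reg(sys.argv[1])
E
python3 reg.py t17.png
```

```text
dial move mm [1.2  2.31] rear move mm [1.95 1.4 ] cc 0.9937 img rot cw deg 0.47
dial move mm [0.16 4.12] rear move mm [2.18 1.16] cc 0.9953 img rot cw deg 1.43
```

Run:
```python
from h import *
g=[cv2.imread('pics/'+f).astype(int) for f in('top0.png','t17.png')]
for n,b in(('sugar',(150,215,160,225)),('jar2',(258,300,225,265))):
    print(n,'mean abs diff',np.abs(g[0]-g[1])[b[0]:b[1],b[2]:b[3]].mean().round(2))
g=[cv2.imread('pics/'+f).astype(int) for f in('scene0.png','s17.png')]
print('scene jars diff',np.abs(g[0]-g[1])[205:335,150:310].mean().round(2))
# pointer angle from top now
t=g=cv2.imread('pics/t17.png')
A=atz('top',(120+242/3,330+(620-390)/3),.193);B=atz('top',(120+242/3,330+(585-390)/3),.193);d=B-A
print('pointer yaw',np.degrees(np.arctan2(d[1],d[0])))
print(r.get_obs()['clock'])
r.sign_off()
```

```text
sugar mean abs diff 0.49
jar2 mean abs diff 1.6
scene jars diff 2.02
pointer yaw 94.56485860949421
30.325
the job is handed in; nothing more can be done
```

I set the dial five clicks counter-clockwise of its stop and handed the job in, but the grinder twisted on the worktop along the way. "Neither dragged nor twisted" was not met throughout.

**What I did:**
- I gripped the dial's bar and turned it clockwise, reading the wrist torque as I went.
- At the stop I went too far before reacting. The torque reached about 1.7 N m and twisted the grinder roughly 8° clockwise.
- I unloaded the stop. The torque changed sign there at a tool angle of about 86.5°. I then turned back 90° (five clicks), released near 176°, and withdrew.
- I then gripped the hopper lid and turned the grinder back, which was not part of the task.

**Last checks:**
- **Dial:** pointer images put it about 91° from the stop, which matches five clicks, and it stayed put when released.
- **Grinder:** against the first top view it is still about 0.5–1.4° clockwise of where it started. The rear edge is about 2.5 mm off and the dial 2.6–4 mm off.
- **Jars:** the pictures show no sign that they moved.
- **Time:** 30.3 s of the 72 s. The arm was clear of everything at hand-in.

**What disagreed:**
- The start measured about 8.4 clicks from the stop, not a whole number. I counted from the felt stop, so the setting does not depend on this.
- The fingertips sat about 27 mm or more behind the stated tool point, so my first grasp closed in the air above the bar. I noticed and corrected it.

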